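# Sort leather-covered blocks by weight and clamp the steel-cored ones in the rack press

### The arm

A 6-joint arm with a two-finger parallel gripper is mounted at the origin on the work surface. World frame = base frame: x ahead of the robot, y to its left, z up, the work surface at z = 0. Lengths are in mm, angles in rad, forces in N, time in s.
With the tool pointing down it reaches from about 250 to 800 mm from the base axis. Payload 3.9 kg.
Tool frame: the origin (TCP) lies midway between the tips of the shut fingers; the grasp point (between the pads) lies 19 mm behind it; z points along the fingers, y is the line along which they close (so a half turn about z gives the same grasp; the last joint's range is limited). The gripper opens to 85 mm and grips with 20 to 120 N. Pads are 22 mm wide; open, the fingers measure 114 mm over their backs; the gripper's body (76 mm by 85 mm) begins 54 mm behind the grasp point. The pads swing forward as they close: fully open they stand 13 mm farther back than shut.
Start: joints at [1.333, 0.26, -0.138, 1.173, 0, 1.571], TCP at [123.668, 510.217, 231.304] pointing down, gripper open.
Joint ranges: [-2.78, 2.78], [-0.83, 1.72], [-1.28, 1.37], [-1.9, 2.12], [-1.57, 1.48], [-3.14, 3.14]. Speed limits (rad/s): [2.57, 2.57, 3.14, 3.14, 3.14, 3.14].

### API

Orientations are given as a unit quaternion [x, y, z, w].
In Python, from rig import manip gives the robot as it stands.
- The arm moves only by the shell command python3 -m jog 'ROWS' [FORCE]. ROWS is JSON, a list of rows, each an object of numbers: "tx", "ty", "tz": the shift along the tool's x, y, z in cm; "spin": the turn about the tool's z in degrees; "grip": the closure, from -1 (fully open) to 1 (shut). A call has 1 to 20 rows; each row is the pose to reach, as a shift and turn from the pose commanded when the call began, along the tool's axes at that moment; what a row does not reach only later rows make up. A row lasts 1/10 s, in which the tool goes at most 50 mm and 8.59 degrees, less where a joint would pass 70% of its speed; a pose out of reach is approached as far as the arm can. A call with a gripper value outside its range is refused whole. The fingers move at their own pace and stop on an object; FORCE is the grip in N (left out, the last holds). Time passes only in rows, so rows that repeat a pose let the fingers close. It gives the time, the measured TCP pose, the force, the opening and the grip force at its end, in the units of the state.
- manip.read_state(): the state, without advancing time (a new reading comes with each control period).
- manip.read_camera(name): name is "scene" or "top" or "wrist"; returns (picture, depth): 480x640x3 uint8, blue, green, red; 480x640 float32, mm along the optical axis (not along the pixel's ray), 0 where there is no reading.
- manip.camera_model(name): a dict with "K" (3x3 intrinsics, pixels), "dist" ([k1, k2, p1, p2, k3] as OpenCV has them; the pictures are not rectified), "R" (3x3) and "t" (3): a world point X has camera coordinates R X + t; the wrist camera has in their place "hand_eye" (4x4, takes a point from camera to tool coordinates, whose origin is the TCP and whose axes are the flange's). Camera axes: x right, y down, z forward; pixel columns grow to the right and rows downward; lengths in mm; the calibration is good to about 2 mm. A picture is of the moment at which its call begins: read the wrist's pose just before it. camera_model takes no time and is no camera call.
- manip.sign_off(): hands the job in; it is judged then, once.
The state is a dict: "time": time; "joints": joint angles; "joint_vel": joint speeds; "tau": joint torques, N m; "eef_pos": TCP position; "orientation": TCP orientation; "ft_force": force on the tool from outside, world axes, zero at the start; "wrist_torque": the same for the moment, N m; "finger_gap": finger opening in mm; "grasp_force": force on a finger pad.
Only numpy, scipy, OpenCV 4.12 (cv2) and the standard library are available. Lean on these libraries where they do the work, as an engineer would, in place of code of your own. Each camera call takes 0.05 s, during which the arm holds its last target. There are 200 camera calls.

### The job

First wind the press jaw fully back to its stop by the crank wheel. Then feel the weight of every black block lying there and sort them all: lay the heavy, steel-cored ones flat and squarely across the press bed, in one row between the jaw and the end stop, and put the light, wood-cored ones in the open wooden box. When all are sorted, wind the jaw up until it pinches the row firmly against the end stop without crushing it, let go, and leave everything else on the bench alone.

Things in the scene. Friction and masses are not known exactly. Their poses are not given: they have to be found in the camera images.
- press: Green rack press, fixed. Origin: underside, on the bed's middle line. The flat bed, top 15 mm above the table, runs along the press's y: end stop at +y, jaw with a brass face in the middle, wheel on its 62 mm tall housing at -y. Blocks go between the jaw and the end stop (inner face at y = +110 mm).
- bed: Steel bed plate of the press, 68 (x) x 150 mm (y), its top 15 mm above the table. Origin: centre of its top, midway between end stop and fully opened jaw; axes as the press. Guide strips 6 mm wide, 5 mm high, at x = -37 and +37 mm: a 56 mm block lies between them, long side along the press's x. Room for three blocks side by side with 48 mm to spare.
- end_stop: Fixed steel block at the +y end of the press bed, 80 x 22 x 40 mm. Origin: in its inner face (towards the jaw), at bed height, on the middle line.
- jaw (a joint): Jaw's position in m: 0 = fully back on its stop, at most 0.13; clear gap up to the end stop = 0.150 minus this. A brass face plate (66 mm wide, 38 mm tall) rides on springs (5 N per mm, 12 mm) before it, so a pinched row shows up to 12 mm more. Driven only by the crank wheel, 12 mm per rad: clockwise from above closes (joint grows), anticlockwise opens. Friction holds it where left.
- wheel_axis (a point): Centre of the crank wheel (vertical axis, 128 mm across), at its top face, 75 mm above the table. Turning it takes 2.5 N at the handle (0 to 2.5 N at rest); pushing loose blocks adds up to 2 N. Against a full row the push climbs 0.3 N per mm of handle travel: 6 to 12 N turning, or 3 to 9 N at rest, is a firm pinch, over 20 N crushes. Back stop: solid, about 2 N per mm. Jaw force: 4 times the push.
- crank_grip (a point): Middle of the red upright crank handle, 18 mm thick, freely spinning, 50 mm from the wheel axis; this point is 99 mm above the table, the handle spans from 78 to 120 mm. It circles with the wheel, so it can be gripped from above and led round without turning the gripper.
- wood_box: Open dark wooden box, fixed, outside 210 (x) x 160 (y) x 45 mm high, walls and floor 8 mm thick. Origin: centre of its underside. For the light blocks.
- block_a: Black leather-covered block, 56 (its x) x 34 x 34 mm, origin at its centre, lying on the table at first. All look alike; steel-cored ones weigh 0.34 to 0.44 kg, wood-cored ones 0.08 to 0.13 kg. May be absent.
- block_b: Black leather-covered block, 56 (its x) x 34 x 34 mm, origin at its centre, lying on the table at first. All look alike; steel-cored ones weigh 0.34 to 0.44 kg, wood-cored ones 0.08 to 0.13 kg. May be absent.
- block_c: Black leather-covered block, 56 (its x) x 34 x 34 mm, origin at its centre, lying on the table at first. All look alike; steel-cored ones weigh 0.34 to 0.44 kg, wood-cored ones 0.08 to 0.13 kg. May be absent.
- block_d: Black leather-covered block, 56 (its x) x 34 x 34 mm, origin at its centre, lying on the table at first. All look alike; steel-cored ones weigh 0.34 to 0.44 kg, wood-cored ones 0.08 to 0.13 kg. May be absent.
- block_e: Black leather-covered block, 56 (its x) x 34 x 34 mm, origin at its centre, lying on the table at first. All look alike; steel-cored ones weigh 0.34 to 0.44 kg, wood-cored ones 0.08 to 0.13 kg. May be absent.
- block_f: Black leather-covered block, 56 (its x) x 34 x 34 mm, origin at its centre, lying on the table at first. All look alike; steel-cored ones weigh 0.34 to 0.44 kg, wood-cored ones 0.08 to 0.13 kg. May be absent.
- glue_jar: Bystander, leave alone: glue jar, 60 mm wide, 75 high.
- wood_slat: Bystander, leave alone: dark wooden slat 50 x 240 x 12 mm, lying beyond the blocks.
- paste_tin: Bystander, leave alone: aluminium tin, 70 mm wide, 50 high.
Mind the look-alikes: they are no part of the job. What is shaped like the block_b but yellow is not meant. What is shaped like the block_e but pink is not meant.

How it is judged (in metres and radians):
On the way, in this order (a step that is already met when the one before it is completed fails the run):
1. the jaw is wound fully back to its stop (value of joint jaw below 0.004 m), for 0.2 s.
2. with the jaw still back, every block present lies where it belongs: heavy ones (over 2.2 N) on the press bed, light ones in the box (((x of block_a in the frame of press between -0.022 and 0.022 m and y of block_a in the frame of press between -0.04 and 0.11 m and z of block_a in the frame of press between 0.024 and 0.04 m and angle between the x axis of block_a and the x axis of press, either way round below 0.25 rad and contact force between bed and block_a above 2.2 N) or (x of block_a in the frame of wood_box between -0.1 and 0.1 m and y of block_a in the frame of wood_box between -0.075 and 0.075 m and z of block_a in the frame of wood_box between 0 and 0.05 m and contact force between wood_box and block_a below 2.9 N)) and ((x of block_b in the frame of press between -0.022 and 0.022 m and y of block_b in the frame of press between -0.04 and 0.11 m and z of block_b in the frame of press between 0.024 and 0.04 m and angle between the x axis of block_b and the x axis of press, either way round below 0.25 rad and contact force between bed and block_b above 2.2 N) or (x of block_b in the frame of wood_box between -0.1 and 0.1 m and y of block_b in the frame of wood_box between -0.075 and 0.075 m and z of block_b in the frame of wood_box between 0 and 0.05 m and contact force between wood_box and block_b below 2.9 N)) and ((x of block_c in the frame of press between -0.022 and 0.022 m and y of block_c in the frame of press between -0.04 and 0.11 m and z of block_c in the frame of press between 0.024 and 0.04 m and angle between the x axis of block_c and the x axis of press, either way round below 0.25 rad and contact force between bed and block_c above 2.2 N) or (x of block_c in the frame of wood_box between -0.1 and 0.1 m and y of block_c in the frame of wood_box between -0.075 and 0.075 m and z of block_c in the frame of wood_box between 0 and 0.05 m and contact force between wood_box and block_c below 2.9 N)) and ((x of block_d in the frame of press between -0.022 and 0.022 m and y of block_d in the frame of press between -0.04 and 0.11 m and z of block_d in the frame of press between 0.024 and 0.04 m and angle between the x axis of block_d and the x axis of press, either way round below 0.25 rad and contact force between bed and block_d above 2.2 N) or (x of block_d in the frame of wood_box between -0.1 and 0.1 m and y of block_d in the frame of wood_box between -0.075 and 0.075 m and z of block_d in the frame of wood_box between 0 and 0.05 m and contact force between wood_box and block_d below 2.9 N)) and ((x of block_e in the frame of press between -0.022 and 0.022 m and y of block_e in the frame of press between -0.04 and 0.11 m and z of block_e in the frame of press between 0.024 and 0.04 m and angle between the x axis of block_e and the x axis of press, either way round below 0.25 rad and contact force between bed and block_e above 2.2 N) or (x of block_e in the frame of wood_box between -0.1 and 0.1 m and y of block_e in the frame of wood_box between -0.075 and 0.075 m and z of block_e in the frame of wood_box between 0 and 0.05 m and contact force between wood_box and block_e below 2.9 N)) and ((x of block_f in the frame of press between -0.022 and 0.022 m and y of block_f in the frame of press between -0.04 and 0.11 m and z of block_f in the frame of press between 0.024 and 0.04 m and angle between the x axis of block_f and the x axis of press, either way round below 0.25 rad and contact force between bed and block_f above 2.2 N) or (x of block_f in the frame of wood_box between -0.1 and 0.1 m and y of block_f in the frame of wood_box between -0.075 and 0.075 m and z of block_f in the frame of wood_box between 0 and 0.05 m and contact force between wood_box and block_f below 2.9 N)) and value of joint jaw below 0.02 m), for 0.2 s.
3. the row is pinched against the end stop (((x of block_a in the frame of press between -0.022 and 0.022 m and y of block_a in the frame of press between -0.04 and 0.11 m and z of block_a in the frame of press between 0.024 and 0.04 m and angle between the x axis of block_a and the x axis of press, either way round below 0.25 rad) or (x of block_a in the frame of wood_box between -0.1 and 0.1 m and y of block_a in the frame of wood_box between -0.075 and 0.075 m and z of block_a in the frame of wood_box between 0 and 0.05 m and contact force between wood_box and block_a below 2.9 N)) and ((x of block_b in the frame of press between -0.022 and 0.022 m and y of block_b in the frame of press between -0.04 and 0.11 m and z of block_b in the frame of press between 0.024 and 0.04 m and angle between the x axis of block_b and the x axis of press, either way round below 0.25 rad) or (x of block_b in the frame of wood_box between -0.1 and 0.1 m and y of block_b in the frame of wood_box between -0.075 and 0.075 m and z of block_b in the frame of wood_box between 0 and 0.05 m and contact force between wood_box and block_b below 2.9 N)) and ((x of block_c in the frame of press between -0.022 and 0.022 m and y of block_c in the frame of press between -0.04 and 0.11 m and z of block_c in the frame of press between 0.024 and 0.04 m and angle between the x axis of block_c and the x axis of press, either way round below 0.25 rad) or (x of block_c in the frame of wood_box between -0.1 and 0.1 m and y of block_c in the frame of wood_box between -0.075 and 0.075 m and z of block_c in the frame of wood_box between 0 and 0.05 m and contact force between wood_box and block_c below 2.9 N)) and ((x of block_d in the frame of press between -0.022 and 0.022 m and y of block_d in the frame of press between -0.04 and 0.11 m and z of block_d in the frame of press between 0.024 and 0.04 m and angle between the x axis of block_d and the x axis of press, either way round below 0.25 rad) or (x of block_d in the frame of wood_box between -0.1 and 0.1 m and y of block_d in the frame of wood_box between -0.075 and 0.075 m and z of block_d in the frame of wood_box between 0 and 0.05 m and contact force between wood_box and block_d below 2.9 N)) and ((x of block_e in the frame of press between -0.022 and 0.022 m and y of block_e in the frame of press between -0.04 and 0.11 m and z of block_e in the frame of press between 0.024 and 0.04 m and angle between the x axis of block_e and the x axis of press, either way round below 0.25 rad) or (x of block_e in the frame of wood_box between -0.1 and 0.1 m and y of block_e in the frame of wood_box between -0.075 and 0.075 m and z of block_e in the frame of wood_box between 0 and 0.05 m and contact force between wood_box and block_e below 2.9 N)) and ((x of block_f in the frame of press between -0.022 and 0.022 m and y of block_f in the frame of press between -0.04 and 0.11 m and z of block_f in the frame of press between 0.024 and 0.04 m and angle between the x axis of block_f and the x axis of press, either way round below 0.25 rad) or (x of block_f in the frame of wood_box between -0.1 and 0.1 m and y of block_f in the frame of wood_box between -0.075 and 0.075 m and z of block_f in the frame of wood_box between 0 and 0.05 m and contact force between wood_box and block_f below 2.9 N)) and (contact force between end_stop and block_a above 5 N or contact force between end_stop and block_b above 5 N or contact force between end_stop and block_c above 5 N or contact force between end_stop and block_d above 5 N or contact force between end_stop and block_e above 5 N or contact force between end_stop and block_f above 5 N)), for 0.2 s.
At the end, for the whole second after the job is handed in: Every steel-cored block present lies flat in one row across the press bed (within 22 mm of the middle line, squarely within 0.25 rad, on the bed) and the row is still pinched against the end stop with more than 1 N; every wood-cored block present lies in the wooden box; all blocks at rest (((x of block_a in the frame of press between -0.022 and 0.022 m and y of block_a in the frame of press between -0.04 and 0.11 m and z of block_a in the frame of press between 0.024 and 0.04 m and angle between the x axis of block_a and the x axis of press, either way round below 0.25 rad) or (x of block_a in the frame of wood_box between -0.1 and 0.1 m and y of block_a in the frame of wood_box between -0.075 and 0.075 m and z of block_a in the frame of wood_box between 0 and 0.05 m and contact force between wood_box and block_a below 2.9 N)) and ((x of block_b in the frame of press between -0.022 and 0.022 m and y of block_b in the frame of press between -0.04 and 0.11 m and z of block_b in the frame of press between 0.024 and 0.04 m and angle between the x axis of block_b and the x axis of press, either way round below 0.25 rad) or (x of block_b in the frame of wood_box between -0.1 and 0.1 m and y of block_b in the frame of wood_box between -0.075 and 0.075 m and z of block_b in the frame of wood_box between 0 and 0.05 m and contact force between wood_box and block_b below 2.9 N)) and ((x of block_c in the frame of press between -0.022 and 0.022 m and y of block_c in the frame of press between -0.04 and 0.11 m and z of block_c in the frame of press between 0.024 and 0.04 m and angle between the x axis of block_c and the x axis of press, either way round below 0.25 rad) or (x of block_c in the frame of wood_box between -0.1 and 0.1 m and y of block_c in the frame of wood_box between -0.075 and 0.075 m and z of block_c in the frame of wood_box between 0 and 0.05 m and contact force between wood_box and block_c below 2.9 N)) and ((x of block_d in the frame of press between -0.022 and 0.022 m and y of block_d in the frame of press between -0.04 and 0.11 m and z of block_d in the frame of press between 0.024 and 0.04 m and angle between the x axis of block_d and the x axis of press, either way round below 0.25 rad) or (x of block_d in the frame of wood_box between -0.1 and 0.1 m and y of block_d in the frame of wood_box between -0.075 and 0.075 m and z of block_d in the frame of wood_box between 0 and 0.05 m and contact force between wood_box and block_d below 2.9 N)) and ((x of block_e in the frame of press between -0.022 and 0.022 m and y of block_e in the frame of press between -0.04 and 0.11 m and z of block_e in the frame of press between 0.024 and 0.04 m and angle between the x axis of block_e and the x axis of press, either way round below 0.25 rad) or (x of block_e in the frame of wood_box between -0.1 and 0.1 m and y of block_e in the frame of wood_box between -0.075 and 0.075 m and z of block_e in the frame of wood_box between 0 and 0.05 m and contact force between wood_box and block_e below 2.9 N)) and ((x of block_f in the frame of press between -0.022 and 0.022 m and y of block_f in the frame of press between -0.04 and 0.11 m and z of block_f in the frame of press between 0.024 and 0.04 m and angle between the x axis of block_f and the x axis of press, either way round below 0.25 rad) or (x of block_f in the frame of wood_box between -0.1 and 0.1 m and y of block_f in the frame of wood_box between -0.075 and 0.075 m and z of block_f in the frame of wood_box between 0 and 0.05 m and contact force between wood_box and block_f below 2.9 N)) and linear speed of each of block_a, block_b, block_c, block_d, block_e, block_f below 0.02 m/s and (contact force between end_stop and block_a above 1 N or contact force between end_stop and block_b above 1 N or contact force between end_stop and block_c above 1 N or contact force between end_stop and block_d above 1 N or contact force between end_stop and block_e above 1 N or contact force between end_stop and block_f above 1 N)); the robot touches nothing.
It fails at once if a block is crushed in the press (over 90 N against the end stop) (contact force between end_stop and block_a above 90 N or contact force between end_stop and block_b above 90 N or contact force between end_stop and block_c above 90 N or contact force between end_stop and block_d above 90 N or contact force between end_stop and block_e above 90 N or contact force between end_stop and block_f above 90 N).
It fails at once if a bystander is shifted by more than 40 mm (distance of any of glue_jar, wood_slat, paste_tin from where it was at the start of the episode above 0.04 m).
Of block_a, block_b, block_c, block_d, block_e, block_f only 4 to 5 are there at a start; the rules pass over those that are not, and their reading is None.
At some moment in a run one of block_a, block_b, block_c, block_d, block_e, block_f may be knocked a few centimetres aside while the robot is not near it.
Once in a run the grip may slacken for a moment while it holds something.
It also fails if it takes over 210 s, if anything falls off the work surface, if the arm or the gripper's body presses on something with over 40 N, if the wrist force passes 120 N, or if a joint passes its speed limit or range.

## Working session

There is one attempt and no reset: what is moved stays moved. The work goes in short steps, Python scripts to look and compute and a shell command to move; the robot and the scene stay as the last step left them, time stands still between calls to the robot, and variables do not carry over. Pictures are saved under pics/ and viewed, at most 14 in all, crops included, and the job is handed in when it is done.

```bash
ls; mkdir -p pics
python3 - <<'E'
from rig import manip
import cv2,numpy as np
s=manip.read_state();print({k:np.round(v,3).tolist() for k,v in s.items()})
for n in("top","scene"):
    p,d=manip.read_camera(n);cv2.imwrite(f"pics/{n}0.png",p);np.save(f"{n}0.npy",d)
    m=manip.camera_model(n);print(n,{k:np.round(v,3).tolist() for k,v in m.items()})
print(manip.camera_model("wrist"))
E
```

```text
pics
{'time': 0.0, 'joints': [1.333, 0.261, -0.139, 1.173, 0.0, 1.571], 'joint_vel': [0.0, 0.0, 0.001, 0.001, 0.0, -0.0], 'tau': [-0.0, -40.567, 25.393, 0.019, 0.0, 0.0], 'eef_pos': [123.504, 509.556, 230.465], 'orientation': [0.119, 0.993, -0.001, -0.0], 'ft_force': [-0.824, -0.087, 1.223], 'wrist_torque': [-0.025, -0.037, 0.062], 'grasp_force': 0.0, 'finger_gap': 84.946}
top {'K': [[581.721, 0.0, 328.999], [0.0, 581.721, 237.333], [0.0, 0.0, 1.0]], 'dist': [-0.1, 0.0, 0.0, 0.0, 0.0], 'R': [[0.019, -0.999, 0.036], [-0.985, -0.025, -0.173], [0.174, -0.033, -0.984]], 't': [-58.681, 560.645, 1118.181]}
scene {'K': [[479.7, 0.0, 310.76], [0.0, 479.7, 236.009], [0.0, 0.0, 1.0]], 'dist': [-0.081, 0.0, 0.0, 0.0, 0.0], 'R': [[0.726, 0.688, 0.008], [0.454, -0.47, -0.757], [-0.517, 0.553, -0.654]], 't': [-387.593, -215.624, 1402.552]}
{'K': array([[357.33829132,   0.        , 315.4299817 ],
       [  0.        , 357.33829132, 238.70109847],
       [  0.        ,   0.        ,   1.        ]]), 'dist': array([0.01010243, 0.        , 0.        , 0.        , 0.        ]), 'hand_eye': array([[ 3.20182558e-04, -9.52669632e-01, -3.04007351e-01,
         7.69457560e+01],
       [ 9.99999531e-01,  5.82862696e-04, -7.73314137e-04,
         7.15796382e-01],
       [ 9.13907439e-04, -3.04006961e-01,  9.52669372e-01,
        -1.43579879e+02],
       [ 0.00000000e+00,  0.00000000e+00,  0.00000000e+00,
         1.00000000e+00]])}
```

View pics/top0.png

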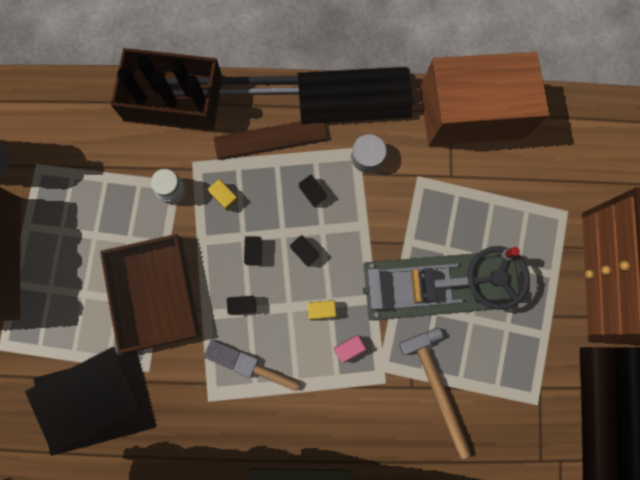

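View pics/scene0.png

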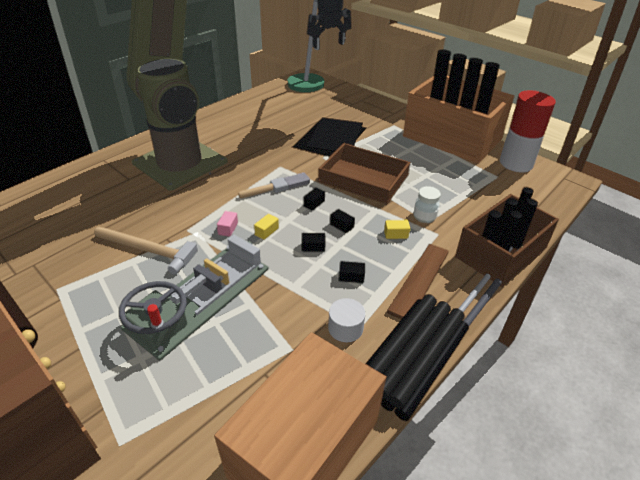

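The top view shows four black blocks, at (313,191), (305,251), (253,250) and (241,305). The box is at (150,293). The press end stop is at (375,290), the brass jaw face at (417,285), the wheel at (498,278) and the red crank at (512,252).

```bash
cat > h.py <<'E'
from rig import manip
import cv2,numpy as np
from scipy.spatial.transform import Rotation as Ro
def cloud(name,p=None,d=None):
    m=manip.camera_model(name)
    if name=="wrist": s=manip.read_state()
    if d is None: p,d=manip.read_camera(name)
    v,u=np.mgrid[:480,:640]
    n=cv2.undistortPoints(np.stack([u,v],-1).reshape(-1,1,2).astype(float),m["K"],np.array(m["dist"])).reshape(480,640,2)
    C=np.dstack([n*d[...,None],d]).reshape(-1,3)
    if name=="wrist":
        T=np.array(m["hand_eye"]);C=C@T[:3,:3].T+T[:3,3]
        W=Ro.from_quat(s["orientation"]).apply(C)+s["eef_pos"]
    else: W=(C-m["t"])@np.array(m["R"])
    W=W.reshape(480,640,3);W[d==0]=np.nan
    return p,W
def masks(p,W):
    b,g,r=[p[...,i].astype(int) for i in range(3)];z=W[...,2]
    mx=p.max(-1).astype(int);mn=p.min(-1)
    return dict(black=(mx<45)&(z>12)&(z<70),red=(r>90)&(g<50)&(b<50)&(r>2*g)&(z>70)&(z<130))
def comps(m,W,amin=60):
    n,l,st,c=cv2.connectedComponentsWithStats(m.astype(np.uint8))
    out=[]
    for i in range(1,n):
        if st[i,4]<amin: continue
        P=W[l==i];z=np.median(P[:,2]);out.append((c[i],st[i,4],P))
    return out
def blocks(name,p,W,roi=(250,700,-130,320)):
    x,y,z=W[...,0],W[...,1],W[...,2]
    m=(p.max(-1)<60)&(z>25)&(z<80)&(x>roi[0])&(x<roi[1])&(y>roi[2])&(y<roi[3])
    m=cv2.morphologyEx(m.astype(np.uint8),cv2.MORPH_OPEN,np.ones((3,3)))
    for c,a,P in comps(m,W):
        zt=np.percentile(P[:,2],90);T=P[P[:,2]>zt-5]
        R=cv2.minAreaRect(T[:,:2].astype(np.float32));(w,h),an=R[1],R[2]
        if w<h: w,h,an=h,w,an+90
        print(name,"px",c.round(),a,"c",np.round(R[0],1),"ztop",zt.round(1),"size",round(w),round(h),"longaxis deg",round((an+90)%180-90,1))
E
python3 - <<'E'
from h import *
for n in("top","scene"):
    p,W=cloud(n,cv2.imread(f"pics/{n}0.png"),np.load(f"{n}0.npy"))
    blocks(n,p,W)
    x,y,z=W[...,0],W[...,1],W[...,2]
    b,g,r=[p[...,i].astype(int) for i in range(3)]
    reg=(x>150)&(x<600)&(y<-50)&(y>-500)
    m=reg&(r>90)&(g<60)&(b<60)&(z>60)
    for c,a,P in comps(m,W,8): print("red",c.round(),a,np.nanmedian(P,0).round(1),np.percentile(P[:,2],[5,95]).round())
    m=reg&(z>60)&(z<90)&(x<500)
    for c,a,P in comps(m,W): 
        e=cv2.minEnclosingCircle(P[:,:2].astype(np.float32));print("wheel",c.round(),a,np.round(e[0],1),round(e[1],1),np.median(P[:,2]))
    m=reg&(z>48)&(z<62)&(x<500)
    for c,a,P in comps(m,W,40): 
        R=cv2.minAreaRect(P[:,:2].astype(np.float32));print("z55",c.round(),a,np.round(R[0],1),np.round(R[1]),round(R[2],1),np.median(P[:,2]).round(1))
    m=reg&(r>120)&(g>70)&(b<80)&(z>35)&(z<65)
    for c,a,P in comps(m,W,20): 
        R=cv2.minAreaRect(P[:,:2].astype(np.float32));print("brass",c.round(),a,np.round(R[0],1),np.round(R[1]),round(R[2],1),np.median(P[:,2]).round(1))
    m=(z>36)&(z<54)&(x>200)&(x<600)&(y>200)&(y<520)
    for c,a,P in comps(m,W,60): 
        R=cv2.minAreaRect(P[:,:2].astype(np.float32));print("box",c.round(),a,np.round(R[0],1),np.round(R[1]),round(R[2],1),np.median(P[:,2]).round(1))
E
```

```text
top px [313. 189.] 433 c [665.1 -11.5] ztop 38.0 size 55 34 longaxis deg 37.6
top px [162. 241.] 83 c [549.  289.1] ztop 47.3 size 49 3 longaxis deg -75.8
top px [179. 244.] 62 c [540.5 255.8] ztop 48.2 size 36 4 longaxis deg 14.9
top px [253. 250.] 435 c [534.6 106.7] ztop 37.4 size 54 32 longaxis deg 1.2
top px [305. 250.] 441 c [538.1   1.4] ztop 37.4 size 55 34 longaxis deg 43.6
top px [186. 284.] 85 c [461.5 236.6] ztop 46.2 size 53 3 longaxis deg 14.0
top px [242. 305.] 447 c [423.6 125.2] ztop 37.4 size 54 33 longaxis deg -85.3
top px [195. 328.] 63 c [375.5 213.8] ztop 47.5 size 31 5 longaxis deg 9.2
red [512. 252.] 79 [ 531.9 -397.2  118.4] [ 88. 122.]
wheel [499. 288.] 1066 [ 484.4 -384.1] 63.5 74.76907284631037
z55 [375. 289.] 456 [ 460.3 -138.8] [80. 23.] 6.2 55.4
z55 [417. 286.] 168 [ 467.9 -223.1] [64. 11.] 5.2 52.7
z55 [439. 284.] 506 [ 473.1 -283.8] [61. 88.] 5.2 52.3
z55 [483. 274.] 99 [ 493.  -359.4] [14. 36.] 0.2 57.6
z55 [513. 282.] 191 [ 475.8 -416.8] [48. 25.] 9.6 57.7
z55 [492. 291.] 453 [ 460.9 -377.5] [38. 76.] 1.1 57.7
brass [416. 285.] 190 [ 468.7 -222.6] [
[... 333 characters left out ...]
op 35.4 size 53 33 longaxis deg -0.7
scene px [313. 238.] 253 c [539.3   1.6] ztop 35.5 size 51 36 longaxis deg 43.6
scene px [352. 268.] 303 c [666.7 -11.6] ztop 36.9 size 52 31 longaxis deg 38.3
red [154. 315.] 184 [ 538.6 -404.9  106.9] [ 84. 121.]
wheel [145. 299.] 955 [ 486.3 -384.1] 63.5 74.87214402482776
z55 [243. 245.] 294 [ 459.7 -140.2] [81. 24.] 6.2 55.5
z55 [215. 266.] 135 [ 469.1 -223.3] [62. 13.] 6.4 53.7
z55 [200. 277.] 376 [ 470.7 -277.1] [62. 76.] 4.4 52.9
z55 [151. 296.] 124 [ 451.7 -370.3] [46. 26.] 87.3 58.3
z55 [169. 302.] 160 [ 487.5 -349.6] [23. 55.] 19.1 57.7
z55 [137. 316.] 322 [ 472.3 -413.1] [55. 34.] 0.5 58.8
box [364. 167.] 854 [442.4 311. ] [214. 165.] 14.8 43.2
```

The measurements agree: the wheel centre is (485,-384), z 75, R 63.5, and the press yaw is about 5.8°. The block tops are at about 36 mm. I'll square the tool to the world axes first, then move to the crank.

```bash
python3 -m jog '[{"spin":-7},{"spin":-13.7},{"spin":-13.7}]' 40; python3 -m jog '[{"tx":-4,"ty":-5},{"tx":-41,"ty":-91},{"tx":-41,"ty":-91},{"tx":-41,"ty":-91},{"tx":-41,"ty":-91},{"tx":-41,"ty":-91},{"tx":-41,"ty":-91},{"tx":-41,"ty":-91},{"tx":-41,"ty":-91},{"tx":-41,"ty":-91},{"tx":-41,"ty":-91},{"tx":-41,"ty":-91},{"tx":-41,"ty":-91},{"tx":-41,"ty":-91},{"tx":-41,"ty":-91},{"tx":-41,"ty":-91},{"tx":-41,"ty":-91},{"tx":-41,"ty":-91},{"tx":-41,"ty":-91},{"tx":-41,"ty":-91}]'
```

```text
$[0]: bad value
$[0]: bad value
```

```bash
python3 -m jog '[{"tx":0,"ty":0,"tz":0,"spin":-7,"grip":-1},{"tx":0,"ty":0,"tz":0,"spin":-13.7,"grip":-1},{"tx":0,"ty":0,"tz":0,"spin":-13.7,"grip":-1}]' 40
```

```text
time: 0.4
eef_pos: [123.6, 509.9, 230.8]
orientation: [-0.001, 1.0, -0.001, -0.0]
ft_force: [0.3, -0.1, 0.4]
finger_gap: 85.4
grasp_force: 0.0
```

```bash
python3 -m jog '[{"tx":-2,"ty":-4.5,"tz":0,"spin":0,"grip":-1},{"tx":-4,"ty":-9,"tz":0,"spin":0,"grip":-1},{"tx":-6,"ty":-13.5,"tz":0,"spin":0,"grip":-1},{"tx":-8,"ty":-18,"tz":0,"spin":0,"grip":-1},{"tx":-10,"ty":-22.5,"tz":0,"spin":0,"grip":-1},{"tx":-12,"ty":-27,"tz":0,"spin":0,"grip":-1},{"tx":-14,"ty":-31.5,"tz":0,"spin":0,"grip":-1},{"tx":-41,"ty":-91,"tz":0,"spin":0,"grip":-1},{"tx":-41,"ty":-91,"tz":0,"spin":0,"grip":-1},{"tx":-41,"ty":-91,"tz":0,"spin":0,"grip":-1},{"tx":-41,"ty":-91,"tz":0,"spin":0,"grip":-1},{"tx":-41,"ty":-91,"tz":0,"spin":0,"grip":-1},{"tx":-41,"ty":-91,"tz":0,"spin":0,"grip":-1},{"tx":-41,"ty":-91,"tz":0,"spin":0,"grip":-1},{"tx":-41,"ty":-91,"tz":0,"spin":0,"grip":-1},{"tx":-41,"ty":-91,"tz":0,"spin":0,"grip":-1},{"tx":-41,"ty":-91,"tz":0,"spin":0,"grip":-1},{"tx":-41,"ty":-91,"tz":0,"spin":0,"grip":-1},{"tx":-41,"ty":-91,"tz":0,"spin":0,"grip":-1},{"tx":-41,"ty":-91,"tz":0,"spin":0,"grip":-1}]'
```

```text
time: 2.4
eef_pos: [533.8, -398.1, 230.8]
orientation: [0.001, 1.0, 0.0, -0.0]
ft_force: [0.8, 0.0, 0.9]
finger_gap: 85.2
grasp_force: 0.0
```

```bash
python3 -m jog '[{"tx":0,"ty":0,"tz":0,"spin":0,"grip":-1},{"tx":0,"ty":0,"tz":0,"spin":0,"grip":-1},{"tx":0,"ty":0,"tz":0,"spin":0,"grip":-1}]'
python3 - <<'E'
from h import *
print(manip.read_state()["joints"])
p,W=cloud("wrist");cv2.imwrite("pics/w1.png",p)
b,g,r=[p[...,i].astype(int) for i in range(3)];z=W[...,2]
m=(r>80)&(g<60)&(b<60)&(z>70)&(z<130)
for c,a,P in comps(m,W,20):
    T=P[P[:,2]>115];print("red",c,a,P.mean(0),cv2.minEnclosingCircle(T[:,:2].astype(np.float32)),np.median(T[:,2]) if len(T) else 0)
E
```

```text
time: 2.7
eef_pos: [532.8, -395.1, 231.1]
orientation: [-0.0, 1.0, 0.001, -0.001]
ft_force: [0.1, 0.4, -0.2]
finger_gap: 85.2
grasp_force: 0.0
[-6.38243214e-01  5.07518478e-01  2.45180871e-01  1.31009729e+00
  2.24902471e-04 -6.38777765e-01]
red [305.55384615 222.47692308] 260 [ 527.60932607 -402.31351056  107.86181999] ((532.6448974609375, -402.9006652832031), 8.708131790161133) 119.50865156939366
red [ 62.28888889 357.08888889] 45 [ 636.1797577  -600.00888474  125.74664626] ((636.0655517578125, -599.819580078125), 4.183067321777344) 125.94915199578506
```

```bash
python3 -m jog '[{"tx":0,"ty":-0.8,"tz":4,"spin":0,"grip":-1},{"tx":0,"ty":-0.8,"tz":8,"spin":0,"grip":-1},{"tx":0,"ty":-0.8,"tz":12,"spin":0,"grip":-1},{"tx":0,"ty":-0.8,"tz":14.4,"spin":0,"grip":-1},{"tx":0,"ty":-0.8,"tz":14.4,"spin":0,"grip":-1},{"tx":0,"ty":-0.8,"tz":14.4,"spin":0,"grip":0.6},{"tx":0,"ty":-0.8,"tz":14.4,"spin":0,"grip":1},{"tx":0,"ty":-0.8,"tz":14.4,"spin":0,"grip":1},{"tx":0,"ty":-0.8,"tz":14.4,"spin":0,"grip":1},{"tx":0,"ty":-0.8,"tz":14.4,"spin":0,"grip":1},{"tx":0,"ty":-0.8,"tz":14.4,"spin":0,"grip":1},{"tx":0,"ty":-0.8,"tz":14.4,"spin":0,"grip":1}]' 40
```

```text
time: 3.95
eef_pos: [534.0, -404.4, 88.7]
orientation: [-0.001, 1.0, -0.0, 0.001]
ft_force: [0.5, 1.5, 5.8]
finger_gap: 16.8
grasp_force: 39.1
```

```bash
python3 -m jog '[{"tx":-0.24,"ty":0.8,"tz":0,"spin":0,"grip":1},{"tx":-0.36,"ty":1.7,"tz":0,"spin":0,"grip":1},{"tx":-0.12,"ty":3.42,"tz":0,"spin":0,"grip":1},{"tx":0.7,"ty":4.95,"tz":0,"spin":0,"grip":1},{"tx":1.99,"ty":6.11,"tz":0,"spin":0,"grip":1},{"tx":3.6,"ty":6.76,"tz":0,"spin":0,"grip":1}]'
```

```text
time: 4.55
eef_pos: [500.4, -336.0, 88.7]
orientation: [-0.002, 1.0, -0.0, 0.003]
ft_force: [2.4, -1.6, 4.8]
finger_gap: 16.8
grasp_force: 39.6
```

```bash
python3 -m jog '[{"tx":1.74,"ty":0.06,"tz":0,"spin":0,"grip":1},{"tx":3.39,"ty":-0.47,"tz":0,"spin":0,"grip":1},{"tx":4.76,"ty":-1.54,"tz":0,"spin":0,"grip":1},{"tx":5.68,"ty":-3.01,"tz":0,"spin":0,"grip":1},{"tx":6.04,"ty":-4.71,"tz":0,"spin":0,"grip":1},{"tx":5.8,"ty":-6.43,"tz":0,"spin":0,"grip":1},{"tx":4.98,"ty":-7.97,"tz":0,"spin":0,"grip":1},{"tx":3.69,"ty":-9.13,"tz":0,"spin":0,"grip":1},{"tx":2.08,"ty":-9.78,"tz":0,"spin":0,"grip":1},{"tx":0.35,"ty":-9.84,"tz":0,"spin":0,"grip":1},{"tx":-1.3,"ty":-9.31,"tz":0,"spin":0,"grip":1},{"tx":-2.67,"ty":-8.24,"tz":0,"spin":0,"grip":1},{"tx":-3.6,"ty":-6.76,"tz":0,"spin":0,"grip":1},{"tx":-3.85,"ty":-5.93,"tz":0,"spin":0,"grip":1},{"tx":-3.85,"ty":-5.93,"tz":0,"spin":0,"grip":1}]'
python3 - <<'E'
from h import *
p,W=cloud("top");cv2.imwrite("pics/t2.png",p)
b,g,r=[p[...,i].astype(int) for i in range(3)];x,y,z=W[...,0],W[...,1],W[...,2]
m=(r>120)&(g>70)&(b<80)&(z>35)&(z<65)&(y<-120)&(x>400)&(x<550)
for c,a,P in comps(m,W,20):
    R=cv2.minAreaRect(P[:,:2].astype(np.float32));print("brass",c.round(),a,np.round(R[0],1),np.round(R[1]))
E
```

```text
time: 6.05
eef_pos: [537.0, -395.2, 88.6]
orientation: [-0.001, 1.0, -0.0, 0.001]
ft_force: [-0.7, 3.3, 8.0]
finger_gap: 16.9
grasp_force: 40.3
brass [454. 283.] 188 [ 477.2 -300.1] [63. 10.]
```

```bash
python3 -m jog '[{"tx":-0.1,"ty":0.5,"tz":0,"spin":0,"grip":1},{"tx":-0.1,"ty":1.04,"tz":0,"spin":0,"grip":1},{"tx":-0.1,"ty":1.5,"tz":0,"spin":0,"grip":1},{"tx":-0.03,"ty":1.9,"tz":0,"spin":0,"grip":1},{"tx":-0.03,"ty":1.9,"tz":0,"spin":0,"grip":1}]'; python3 -m jog '[{"tx":0.05,"ty":0.2,"tz":0,"spin":0,"grip":1},{"tx":0.1,"ty":0.4,"tz":0,"spin":0,"grip":1},{"tx":0.1,"ty":0.4,"tz":0,"spin":0,"grip":1}]'
```

```text
time: 6.6
eef_pos: [537.8, -379.1, 88.7]
orientation: [-0.0, 1.0, -0.003, 0.002]
ft_force: [1.6, -4.4, 4.4]
finger_gap: 16.8
grasp_force: 40.1
time: 6.9
eef_pos: [537.7, -378.7, 88.7]
orientation: [0.0, 1.0, -0.006, 0.002]
ft_force: [3.2, -13.2, -0.5]
finger_gap: 16.9
grasp_force: 39.8
```

```bash
python3 -m jog '[{"tx":-0.05,"ty":-0.4,"tz":0,"spin":0,"grip":1},{"tx":-0.05,"ty":-0.4,"tz":0,"spin":0,"grip":-1},{"tx":-0.05,"ty":-0.4,"tz":0,"spin":0,"grip":-1},{"tx":-0.05,"ty":-0.4,"tz":0,"spin":0,"grip":-1},{"tx":-0.05,"ty":-0.4,"tz":0,"spin":0,"grip":-1},{"tx":-0.05,"ty":-0.4,"tz":-5,"spin":0,"grip":-1},{"tx":-0.05,"ty":-0.4,"tz":-10,"spin":0,"grip":-1},{"tx":0,"ty":4,"tz":-11,"spin":8,"grip":-1},{"tx":0,"ty":9,"tz":-11,"spin":16,"grip":-1},{"tx":0,"ty":14,"tz":-11,"spin":24,"grip":-1},{"tx":0,"ty":19,"tz":-11,"spin":32,"grip":-1},{"tx":0,"ty":24,"tz":-11,"spin":40,"grip":-1},{"tx":0,"ty":29,"tz":-11,"spin":46.4,"grip":-1},{"tx":0,"ty":34,"tz":-11,"spin":46.4,"grip":-1},{"tx":0,"ty":38,"tz":-11,"spin":46.4,"grip":-1},{"tx":0,"ty":38,"tz":-11,"spin":46.4,"grip":-1},{"tx":0,"ty":38,"tz":-11,"spin":46.4,"grip":-1},{"tx":0,"ty":38,"tz":-11,"spin":46.4,"grip":-1}]'
python3 - <<'E'
from h import *
p,W=cloud("top");cv2.imwrite("pics/t3.png",p);np.save("t3.npy",W)
blocks("top",p,W)
b,g,r=[p[...,i].astype(int) for i in range(3)];x,y,z=W[...,0],W[...,1],W[...,2]
m=(r>120)&(g>70)&(b<80)&(z>35)&(z<65)&(y<-120)&(x>400)&(x<550)
for c,a,P in comps(m,W,20):
    R=cv2.minAreaRect(P[:,:2].astype(np.float32));print("brass",c.round(),a,np.round(R[0],1),np.round(R[1]))
p,W=cloud("wrist");cv2.imwrite("pics/w2.png",p)
blocks("wrist",p,W)
E
```

```text
time: 8.7
eef_pos: [534.5, 6.5, 197.2]
orientation: [0.394, 0.919, -0.0, -0.0]
ft_force: [-0.4, 0.2, 0.3]
finger_gap: 85.4
grasp_force: 0.0
brass [589. 274.] 52 [ 499.8 -586.7] [18. 16.]
brass [457. 289.] 83 [ 463.5 -305.6] [35. 11.]
wrist px [313.  20.] 2217 c [426.  120.3] ztop 35.7 size 43 34 longaxis deg -82.7
wrist px [407. 138.] 1944 c [539.5 108.3] ztop 35.8 size 48 34 longaxis deg 0.5
wrist px [311. 222.] 1967 c [539.1   3. ] ztop 35.8 size 55 34 longaxis deg 42.3
wrist px [396. 316.] 1665 c [662.  -12.6] ztop 35.7 size 47 34 longaxis deg 38.9
```

```bash
cat >> h.py <<'E'
def go(x,y,z,yaw=None):
    s=manip.read_state();R=Ro.from_quat(s["orientation"]).as_matrix()
    d=R.T@(np.array([x,y,z])-s["eef_pos"])/10
    a=np.degrees(np.arctan2(R[1,1],R[0,1]));sp=0 if yaw is None else -((yaw-a+90)%180-90)
    print("at",np.round(s["eef_pos"],1),"tool-y deg",a.round(1),"-> t",d.round(2),"spin",round(sp,1),"ft",np.round(s["ft_force"],2),"q6",round(s["joints"][5],2))
E
python3 -c "
from h import *
go(539,2.2,8,43)"
```

```text
at [534.7   5.9 197.2] tool-y deg 43.6 -> t [-0.57  0.06 18.92] spin 0.6 ft [-0.88 -0.65  0.54] q6 0.82
```

```bash
python3 -m jog '[{"tx":-0.57,"ty":0,"tz":4,"spin":0.6,"grip":-1},{"tx":-0.57,"ty":0,"tz":9,"spin":0.6,"grip":-1},{"tx":-0.57,"ty":0,"tz":13,"spin":0.6,"grip":-1},{"tx":-0.57,"ty":0,"tz":17,"spin":0.6,"grip":-1},{"tx":-0.57,"ty":0,"tz":18.7,"spin":0.6,"grip":-1},{"tx":-0.57,"ty":0,"tz":18.7,"spin":0.6,"grip":-1},{"tx":-0.57,"ty":0,"tz":18.7,"spin":0.6,"grip":1},{"tx":-0.57,"ty":0,"tz":18.7,"spin":0.6,"grip":1},{"tx":-0.57,"ty":0,"tz":18.7,"spin":0.6,"grip":1},{"tx":-0.57,"ty":0,"tz":18.7,"spin":0.6,"grip":1},{"tx":-0.57,"ty":0,"tz":15,"spin":0.6,"grip":1},{"tx":-0.57,"ty":0,"tz":10,"spin":0.6,"grip":1},{"tx":-0.57,"ty":0,"tz":6,"spin":0.6,"grip":1},{"tx":-0.57,"ty":0,"tz":6,"spin":0.6,"grip":1},{"tx":-0.57,"ty":0,"tz":6,"spin":0.6,"grip":1},{"tx":-0.57,"ty":0,"tz":6,"spin":0.6,"grip":1}]' 60; python3 -c "
from h import *
go(0,0,0)"
```

```text
time: 10.4
eef_pos: [537.5, 3.1, 136.3]
orientation: [0.398, 0.917, -0.0, -0.001]
ft_force: [0.6, -0.1, -1.3]
finger_gap: 54.6
grasp_force: 64.4
at [537.5   3.1 136.3] tool-y deg 43.1 -> t [ 36.47 -39.45  13.74] spin 0 ft [ 0.59 -0.07 -1.27] q6 0.82
```

```bash
cat >> h.py <<'E'
def weigh(n=8):
    f=[]
    for _ in range(n): manip.read_camera("wrist");f.append(manip.read_state()["ft_force"][2])
    s=manip.read_state();print("Fz",np.mean(f).round(2),np.std(f).round(2),"gap",round(s["finger_gap"],1),"pad",round(s["grasp_force"],1),"t",s["time"])
E
python3 -c "
from h import *
weigh();go(442.4,311.5,150,14.5);go(480,285,60,14.5)"
```

```text
Fz -0.7 0.43 gap 54.5 pad 64.4 t 10.8
at [538.3   3.  136.7] tool-y deg 43.1 -> t [29.09 14.06 -1.32] spin 28.6 ft [ 0.12  0.58 -0.78] q6 0.82
at [538.3   3.  136.7] tool-y deg 43.1 -> t [24.57 15.    7.68] spin 28.6 ft [ 0.12  0.58 -0.78] q6 0.82
```

```bash
python3 -c "
from h import *
go(384.3,296.5,110,104.5)"
```

```text
at [538.3   3.  136.7] tool-y deg 43.1 -> t [31.95  8.79  2.69] spin -61.4 ft [ 0.12  0.58 -0.78] q6 0.82
```

```bash
python3 -m jog '[{"tx":4,"ty":1.1,"tz":0,"spin":-7,"grip":1},{"tx":8,"ty":2.2,"tz":0,"spin":-15,"grip":1},{"tx":12,"ty":3.3,"tz":0,"spin":-23,"grip":1},{"tx":16,"ty":4.4,"tz":0,"spin":-31,"grip":1},{"tx":20,"ty":5.5,"tz":0,"spin":-39,"grip":1},{"tx":24,"ty":6.6,"tz":0,"spin":-46,"grip":1},{"tx":28,"ty":7.7,"tz":1,"spin":-54,"grip":1},{"tx":31.9,"ty":8.8,"tz":2.7,"spin":-61.4,"grip":1},{"tx":31.9,"ty":8.8,"tz":2.7,"spin":-61.4,"grip":1},{"tx":31.9,"ty":8.8,"tz":2.7,"spin":-61.4,"grip":1},{"tx":31.9,"ty":8.8,"tz":2.7,"spin":-61.4,"grip":1}]'; python3 -c "
from h import *
go(384.3,296.5,19,104.5)"
```

```text
time: 11.9
eef_pos: [385.5, 295.7, 110.5]
orientation: [-0.125, 0.992, -0.0, 0.0]
ft_force: [-0.2, -0.1, -0.2]
finger_gap: 54.5
grasp_force: 64.3
at [385.5 295.7 110.5] tool-y deg 104.4 -> t [0.1  0.11 9.15] spin -0.1 ft [-0.22 -0.14 -0.19] q6 0.4
```

```bash
python3 -m jog '[{"tx":0.1,"ty":0.1,"tz":4,"spin":0,"grip":1},{"tx":0.1,"ty":0.1,"tz":8,"spin":0,"grip":1},{"tx":0.1,"ty":0.1,"tz":9.1,"spin":0,"grip":1},{"tx":0.1,"ty":0.1,"tz":9.1,"spin":0,"grip":1},{"tx":0.1,"ty":0.1,"tz":9.1,"spin":0,"grip":-0.8},{"tx":0.1,"ty":0.1,"tz":9.1,"spin":0,"grip":-1},{"tx":0.1,"ty":0.1,"tz":9.1,"spin":0,"grip":-1},{"tx":0.1,"ty":0.1,"tz":5,"spin":0,"grip":-1},{"tx":0.1,"ty":0.1,"tz":0,"spin":0,"grip":-1},{"tx":0.1,"ty":0.1,"tz":-4,"spin":0,"grip":-1},{"tx":0.1,"ty":0.1,"tz":-7,"spin":0,"grip":-1},{"tx":0.1,"ty":0.1,"tz":-7,"spin":0,"grip":-1}]'; python3 -c "
from h import *
go(490,130,170,0.5)"
```

```text
time: 13.1
eef_pos: [386.7, 298.9, 185.3]
orientation: [-0.126, 0.992, 0.002, 0.004]
ft_force: [0.7, 0.7, 0.5]
finger_gap: 85.6
grasp_force: 0.0
at [386.7 298.9 185.3] tool-y deg 104.5 -> t [ -5.77 -18.94   1.51] spin -76.0 ft [0.72 0.65 0.49] q6 0.41
```

```bash
python3 -m jog '[{"tx":-1.2,"ty":-2.8,"tz":0,"spin":-7,"grip":-1},{"tx":-2.4,"ty":-5.6,"tz":0,"spin":-15,"grip":-1},{"tx":-3.6,"ty":-8.4,"tz":0,"spin":-23,"grip":-1},{"tx":-4.8,"ty":-11.2,"tz":0,"spin":-31,"grip":-1},{"tx":-6,"ty":-14,"tz":0,"spin":-39,"grip":-1},{"tx":-7.2,"ty":-16.8,"tz":0,"spin":-47,"grip":-1},{"tx":-8.4,"ty":-19.6,"tz":0,"spin":-55,"grip":-1},{"tx":-9.75,"ty":-22.3,"tz":0,"spin":-62,"grip":-1},{"tx":-9.75,"ty":-22.3,"tz":0,"spin":-70,"grip":-1},{"tx":-9.75,"ty":-22.3,"tz":0,"spin":-76,"grip":-1},{"tx":-9.75,"ty":-22.3,"tz":0,"spin":-76,"grip":-1},{"tx":-9.75,"ty":-22.3,"tz":0,"spin":-76,"grip":-1},{"tx":-9.75,"ty":-22.3,"tz":0,"spin":-76,"grip":-1}]'; python3 -c "
from h import *
p,W=cloud('wrist');cv2.imwrite('pics/w3.png',p)
blocks('wrist',p,W)
go(537,107,8,0.5)"
```

```text
time: 14.4
eef_pos: [533.7, 105.4, 180.0]
orientation: [0.71, -0.705, -0.0, 0.0]
ft_force: [0.0, 0.8, 0.2]
finger_gap: 85.4
grasp_force: 0.0
wrist px [140.  68.] 4038 c [665.9 -10.3] ztop 35.9 size 56 34 longaxis deg 37.9
wrist px [303. 217.] 1355 c [541.5 105.4] ztop 35.6 size 45 29 longaxis deg 0.9
wrist px [441. 244.] 2591 c [425.7 126.4] ztop 35.5 size 56 34 longaxis deg -83.1
wrist px [330. 235.] 583 c [526.4 114.7] ztop 35.7 size 36 19 longaxis deg 0.7
wrist px [489. 335.] 359 c [373.3 212.6] ztop 42.6 size 22 4 longaxis deg 9.2
wrist px [353. 364.] 1880 c [499.7 244.4] ztop 43.4 size 129 4 longaxis deg 15.1
wrist px [301. 405.] 169 c [548.7 288.3] ztop 42.7 size 43 1 longaxis deg -75.9
at [533.7 105.5 180.1] tool-y deg -179.6 -> t [-0.15 -0.33 17.21] spin -0.1 ft [-0.58  0.62  0.66] q6 -1.38
```

```bash
python3 -m jog '[{"tx":-0.1,"ty":-0.3,"tz":4,"spin":0,"grip":-1},{"tx":-0.1,"ty":-0.3,"tz":9,"spin":0,"grip":-1},{"tx":-0.1,"ty":-0.3,"tz":13,"spin":0,"grip":-1},{"tx":-0.1,"ty":-0.3,"tz":16,"spin":0,"grip":-1},{"tx":-0.1,"ty":-0.3,"tz":17.1,"spin":0,"grip":-1},{"tx":-0.1,"ty":-0.3,"tz":17.1,"spin":0,"grip":-1},{"tx":-0.1,"ty":-0.3,"tz":17.1,"spin":0,"grip":1},{"tx":-0.1,"ty":-0.3,"tz":17.1,"spin":0,"grip":1},{"tx":-0.1,"ty":-0.3,"tz":17.1,"spin":0,"grip":1},{"tx":-0.1,"ty":-0.3,"tz":17.1,"spin":0,"grip":1},{"tx":-0.1,"ty":-0.3,"tz":13,"spin":0,"grip":1},{"tx":-0.1,"ty":-0.3,"tz":8,"spin":0,"grip":1},{"tx":-0.1,"ty":-0.3,"tz":4,"spin":0,"grip":1},{"tx":-0.1,"ty":-0.3,"tz":4,"spin":0,"grip":1},{"tx":-0.1,"ty":-0.3,"tz":4,"spin":0,"grip":1},{"tx":-0.1,"ty":-0.3,"tz":4,"spin":0,"grip":1}]'; python3 -c "
from h import *
weigh();go(422.9,306.5,110,104.5);go(461.1,-150.4,160,5.8)"
```

```text
time: 16.05
eef_pos: [535.5, 106.0, 139.0]
orientation: [0.71, -0.704, -0.001, 0.001]
ft_force: [-0.7, 0.1, -4.6]
finger_gap: 54.5
grasp_force: 66.7
Fz -3.36 0.52 gap 54.1 pad 66.7 t 16.45
at [536.7 106.3 139.7] tool-y deg -179.5 -> t [-20.12  11.21   2.98] spin 76.0 ft [-0.31 -0.13 -2.81] q6 -1.38
at [536.7 106.3 139.7] tool-y deg -179.5 -> t [25.61  7.77 -2.02] spin -5.3 ft [-0.31 -0.13 -2.81] q6 -1.38
```

```bash
python3 -c "
from h import *
go(463.3,-172.3,140,5.8)"
```

```text
at [536.7 106.3 139.7] tool-y deg -179.5 -> t [ 2.78e+01  7.57e+00 -2.00e-02] spin -5.3 ft [-0.31 -0.13 -2.81] q6 -1.38
```

```bash
python3 -m jog '[{"tx":3,"ty":0.8,"tz":0,"spin":-1,"grip":1},{"tx":6,"ty":1.6,"tz":0,"spin":-2,"grip":1},{"tx":9,"ty":2.4,"tz":0,"spin":-3,"grip":1},{"tx":12,"ty":3.2,"tz":0,"spin":-4,"grip":1},{"tx":15,"ty":4.1,"tz":0,"spin":-5.3,"grip":1},{"tx":18,"ty":4.9,"tz":0,"spin":-5.3,"grip":1},{"tx":21,"ty":5.7,"tz":0,"spin":-5.3,"grip":1},{"tx":24,"ty":6.5,"tz":0,"spin":-5.3,"grip":1},{"tx":26.5,"ty":7.2,"tz":0,"spin":-5.3,"grip":1},{"tx":27.8,"ty":7.6,"tz":0,"spin":-5.3,"grip":1},{"tx":27.8,"ty":7.6,"tz":0,"spin":-5.3,"grip":1},{"tx":27.8,"ty":7.6,"tz":0,"spin":-5.3,"grip":1},{"tx":27.8,"ty":7.6,"tz":0,"spin":-5.3,"grip":1}]'; python3 -c "
from h import *
go(463.3,-172.3,26,5.8)"
```

```text
time: 17.75
eef_pos: [463.6, -171.4, 140.3]
orientation: [0.742, -0.67, -0.0, -0.0]
ft_force: [-1.0, 1.2, -3.7]
finger_gap: 54.7
grasp_force: 66.6
at [ 463.6 -171.4  140.3] tool-y deg -174.2 -> t [ 0.1   0.04 11.43] spin 0.0 ft [-0.97  1.21 -3.66] q6 -2.03
```

```bash
python3 -m jog '[{"tx":0.15,"ty":0,"tz":4,"spin":0,"grip":1},{"tx":0.15,"ty":0,"tz":8,"spin":0,"grip":1},{"tx":0.15,"ty":0,"tz":10.5,"spin":0,"grip":1},{"tx":0.15,"ty":0,"tz":11.4,"spin":0,"grip":1},{"tx":0.15,"ty":0,"tz":11.4,"spin":0,"grip":1}]'
```

```text
time: 18.25
eef_pos: [463.1, -172.6, 26.8]
orientation: [0.742, -0.67, -0.001, 0.0]
ft_force: [0.7, 0.1, -3.5]
finger_gap: 54.5
grasp_force: 67.0
```

Still carrying the weight, so there are 2–3 mm to go. I'll lower a little, release and look.

```bash
python3 -m jog '[{"tx":0,"ty":0,"tz":0.1,"spin":0,"grip":1},{"tx":0,"ty":0,"tz":0.2,"spin":0,"grip":1},{"tx":0,"ty":0,"tz":0.2,"spin":0,"grip":1},{"tx":0,"ty":0,"tz":0.2,"spin":0,"grip":-1},{"tx":0,"ty":0,"tz":0.2,"spin":0,"grip":-1},{"tx":0,"ty":0,"tz":0.2,"spin":0,"grip":-1},{"tx":0,"ty":0,"tz":-4,"spin":0,"grip":-1},{"tx":0,"ty":0,"tz":-8,"spin":0,"grip":-1},{"tx":0,"ty":0,"tz":-12,"spin":0,"grip":-1},{"tx":0,"ty":0,"tz":-15,"spin":0,"grip":-1},{"tx":0,"ty":0,"tz":-15,"spin":0,"grip":-1}]'; python3 -c "
from h import *
p,W=cloud('wrist');cv2.imwrite('pics/w4.png',p)
blocks('wrist',p,W,(400,550,-330,-100))
p,W=cloud('scene');blocks('scene',p,W,(200,720,-130,220))
go(665.5,-11,180,38)"
```

```text
time: 19.35
eef_pos: [466.9, -175.0, 180.9]
orientation: [0.742, -0.671, 0.004, -0.002]
ft_force: [0.1, -0.7, -0.5]
finger_gap: 85.1
grasp_force: 0.0
wrist px [300.   8.] 1082 c [ 481.5 -322.6] ztop 74.8 size 43 4 longaxis deg 5.3
wrist px [320.  24.] 155 c [ 480.4 -321.9] ztop 33.9 size 30 1 longaxis deg 6.1
wrist px [319. 228.] 3131 c [ 465.5 -172.2] ztop 50.5 size 56 34 longaxis deg 6.2
scene px [314. 196.] 206 c [426.3 125.8] ztop 35.7 size 58 35 longaxis deg -80.5
scene px [352. 268.] 304 c [666.6 -11.7] ztop 37.3 size 52 33 longaxis deg 38.3
at [ 464.1 -174.   176.8] tool-y deg -174.2 -> t [-14.19 -21.68  -0.29] spin -32.2 ft [ 0.58 -0.34 -0.42] q6 -2.03
```

View pics/w4.png

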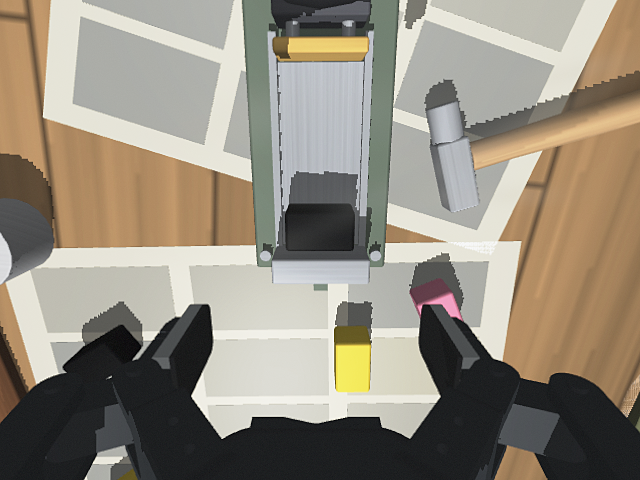

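The first heavy block lies square between the guides, next to the end stop (320,228). The jaw is fully back at (320,48). Next is the far block.

```bash
python3 -m jog '[{"tx":-2,"ty":-3,"tz":0,"spin":-4,"grip":-1},{"tx":-4,"ty":-6.1,"tz":0,"spin":-8,"grip":-1},{"tx":-6,"ty":-9.2,"tz":0,"spin":-13,"grip":-1},{"tx":-8,"ty":-12.2,"tz":0,"spin":-18,"grip":-1},{"tx":-10,"ty":-15.3,"tz":0,"spin":-23,"grip":-1},{"tx":-12,"ty":-18.3,"tz":0,"spin":-28,"grip":-1},{"tx":-14.2,"ty":-21.7,"tz":0,"spin":-32.2,"grip":-1},{"tx":-14.2,"ty":-21.7,"tz":0,"spin":-32.2,"grip":-1},{"tx":-14.2,"ty":-21.7,"tz":0,"spin":-32.2,"grip":-1},{"tx":-14.2,"ty":-21.7,"tz":0,"spin":-32.2,"grip":-1}]'; python3 -c "
from h import *
p,W=cloud('wrist')
blocks('wrist',p,W,(620,720,-60,40))
go(666,-11,8,38)"
```

```text
time: 20.45
eef_pos: [663.5, -11.2, 174.7]
orientation: [0.899, -0.439, -0.002, 0.001]
ft_force: [-1.0, -0.6, -0.4]
finger_gap: 85.4
grasp_force: 0.0
wrist px [311. 221.] 2609 c [667.3 -11.3] ztop 35.6 size 56 33 longaxis deg 37.8
at [663.6 -11.5 175.4] tool-y deg -142.1 -> t [ 0.14 -0.25 16.73] spin -0.1 ft [-0.66 -0.59  0.66] q6 -2.25
```

```bash
python3 -m jog '[{"tx":0.1,"ty":-0.3,"tz":4,"spin":0,"grip":-1},{"tx":0.1,"ty":-0.3,"tz":9,"spin":0,"grip":-1},{"tx":0.1,"ty":-0.3,"tz":13,"spin":0,"grip":-1},{"tx":0.1,"ty":-0.3,"tz":16,"spin":0,"grip":-1},{"tx":0.1,"ty":-0.3,"tz":16.7,"spin":0,"grip":-1},{"tx":0.1,"ty":-0.3,"tz":16.7,"spin":0,"grip":-1},{"tx":0.1,"ty":-0.3,"tz":16.7,"spin":0,"grip":1},{"tx":0.1,"ty":-0.3,"tz":16.7,"spin":0,"grip":1},{"tx":0.1,"ty":-0.3,"tz":16.7,"spin":0,"grip":1},{"tx":0.1,"ty":-0.3,"tz":16.7,"spin":0,"grip":1},{"tx":0.1,"ty":-0.3,"tz":13,"spin":0,"grip":1},{"tx":0.1,"ty":-0.3,"tz":8,"spin":0,"grip":1},{"tx":0.1,"ty":-0.3,"tz":4,"spin":0,"grip":1},{"tx":0.1,"ty":-0.3,"tz":4,"spin":0,"grip":1},{"tx":0.1,"ty":-0.3,"tz":4,"spin":0,"grip":1},{"tx":0.1,"ty":-0.3,"tz":4,"spin":0,"grip":1}]'; python3 -c "
from h import *
weigh();go(423,306.5,125,104.5);go(467.4,-212.1,140,5.8)"
```

```text
time: 22.1
eef_pos: [666.5, -9.5, 134.5]
orientation: [0.899, -0.439, -0.002, 0.001]
ft_force: [-0.7, -0.4, -4.1]
finger_gap: 54.6
grasp_force: 66.0
Fz -3.83 0.71 gap 54.3 pad 65.9 t 22.5
at [667.8  -9.6 135.6] tool-y deg -142.0 -> t [-39.98  -0.16   1.09] spin -66.5 ft [ 0.2   0.38 -4.47] q6 -2.25
at [667.8  -9.6 135.6] tool-y deg -142.0 -> t [ 3.63 28.25 -0.42] spin 32.2 ft [ 0.2   0.38 -4.47] q6 -2.25
```

Heavy, so this one goes to slot 2.

```bash
python3 -m jog '[{"tx":0.4,"ty":3,"tz":0,"spin":4,"grip":1},{"tx":0.8,"ty":6,"tz":0,"spin":8,"grip":1},{"tx":1.2,"ty":9,"tz":0,"spin":12,"grip":1},{"tx":1.6,"ty":12,"tz":0,"spin":16,"grip":1},{"tx":2,"ty":15,"tz":0,"spin":20,"grip":1},{"tx":2.4,"ty":18,"tz":0,"spin":24,"grip":1},{"tx":2.8,"ty":21,"tz":0,"spin":28,"grip":1},{"tx":3.2,"ty":24.5,"tz":0,"spin":32.2,"grip":1},{"tx":3.6,"ty":27,"tz":0,"spin":32.2,"grip":1},{"tx":3.6,"ty":28.2,"tz":0,"spin":32.2,"grip":1},{"tx":3.6,"ty":28.2,"tz":0,"spin":32.2,"grip":1},{"tx":3.6,"ty":28.2,"tz":0,"spin":32.2,"grip":1},{"tx":3.6,"ty":28.2,"tz":0,"spin":32.2,"grip":1}]'; python3 -c "
from h import *
go(467.4,-212.1,25,5.8)"
```

```text
time: 23.8
eef_pos: [469.1, -210.9, 136.5]
orientation: [0.742, -0.67, 0.0, -0.0]
ft_force: [0.3, 0.0, -3.3]
finger_gap: 54.6
grasp_force: 66.0
at [ 469.1 -210.9  136.5] tool-y deg -174.1 -> t [ 0.1   0.19 11.15] spin 0.1 ft [ 0.25  0.01 -3.28] q6 -2.1
```

```bash
python3 -m jog '[{"tx":0.2,"ty":0.1,"tz":4,"spin":0,"grip":1},{"tx":0.2,"ty":0.1,"tz":8,"spin":0,"grip":1},{"tx":0.2,"ty":0.1,"tz":10.5,"spin":0,"grip":1},{"tx":0.2,"ty":0.1,"tz":11.1,"spin":0,"grip":1},{"tx":0.2,"ty":0.1,"tz":11.2,"spin":0,"grip":1},{"tx":0.2,"ty":0.1,"tz":11.2,"spin":0,"grip":1},{"tx":0.2,"ty":0.1,"tz":11.2,"spin":0,"grip":-1},{"tx":0.2,"ty":0.1,"tz":11.2,"spin":0,"grip":-1},{"tx":0.2,"ty":0.1,"tz":11.2,"spin":0,"grip":-1},{"tx":0.2,"ty":0.1,"tz":7,"spin":0,"grip":-1},{"tx":0.2,"ty":0.1,"tz":3,"spin":0,"grip":-1},{"tx":0.2,"ty":0.1,"tz":-1,"spin":0,"grip":-1},{"tx":0.2,"ty":0.1,"tz":-4,"spin":0,"grip":-1},{"tx":0.2,"ty":0.1,"tz":-4,"spin":0,"grip":-1},{"tx":0.2,"ty":0.1,"tz":-4,"spin":0,"grip":-1}]'; python3 -c "
from h import *
p,W=cloud('wrist')
blocks('wrist',p,W,(400,550,-320,-100))
p,W=cloud('scene');blocks('scene',p,W,(200,720,-130,220))
go(425.5,126,180,-83)"
```

```text
time: 25.3
eef_pos: [468.0, -213.8, 176.9]
orientation: [0.742, -0.671, 0.001, -0.0]
ft_force: [-0.6, -0.9, -0.6]
finger_gap: 85.5
grasp_force: 0.0
wrist px [317. 228.] 3171 c [ 467.9 -211. ] ztop 50.6 size 56 33 longaxis deg 6.1
wrist px [309. 276.] 3038 c [ 470.3 -167. ] ztop 50.5 size 56 35 longaxis deg 5.8
scene px [314. 195.] 201 c [426.2 125.6] ztop 35.6 size 58 32 longaxis deg -77.6
at [ 466.4 -213.2  175. ] tool-y deg -174.2 -> t [-34.16   0.65  -0.46] spin 88.8 ft [ 0.03 -0.8  -0.23] q6 -2.1
```

```bash
python3 -m jog '[{"tx":-3,"ty":0,"tz":0,"spin":8,"grip":-1},{"tx":-6,"ty":0.1,"tz":0,"spin":16,"grip":-1},{"tx":-9,"ty":0.2,"tz":0,"spin":24,"grip":-1},{"tx":-12,"ty":0.3,"tz":0,"spin":32,"grip":-1},{"tx":-15,"ty":0.4,"tz":0,"spin":40,"grip":-1},{"tx":-18,"ty":0.5,"tz":0,"spin":48,"grip":-1},{"tx":-21,"ty":0.6,"tz":0,"spin":56,"grip":-1},{"tx":-24,"ty":0.6,"tz":0,"spin":64,"grip":-1},{"tx":-28,"ty":0.6,"tz":0,"spin":72,"grip":-1},{"tx":-31,"ty":0.6,"tz":0,"spin":80,"grip":-1},{"tx":-34.2,"ty":0.6,"tz":0,"spin":88.8,"grip":-1},{"tx":-34.2,"ty":0.6,"tz":0,"spin":88.8,"grip":-1},{"tx":-34.2,"ty":0.6,"tz":0,"spin":88.8,"grip":-1},{"tx":-34.2,"ty":0.6,"tz":0,"spin":88.8,"grip":-1}]'; python3 -c "
from h import *
p,W=cloud('wrist')
blocks('wrist',p,W,(350,500,80,180))
go(425.5,126,8,-83)"
```

```text
time: 26.8
eef_pos: [426.1, 125.2, 175.4]
orientation: [-0.061, 0.998, -0.0, -0.001]
ft_force: [0.2, 0.2, -0.2]
finger_gap: 85.3
grasp_force: 0.0
wrist px [313. 221.] 2252 c [424.1 126.8] ztop 35.7 size 56 34 longaxis deg -82.4
at [426.3 125.1 175.6] tool-y deg 97.0 -> t [ 0.04  0.11 16.76] spin -0.0 ft [-0.09  0.09  0.43] q6 0.16
```

```bash
python3 -m jog '[{"tx":0.1,"ty":0.1,"tz":4,"spin":0,"grip":-1},{"tx":0.1,"ty":0.1,"tz":9,"spin":0,"grip":-1},{"tx":0.1,"ty":0.1,"tz":13,"spin":0,"grip":-1},{"tx":0.1,"ty":0.1,"tz":16,"spin":0,"grip":-1},{"tx":0.1,"ty":0.1,"tz":16.7,"spin":0,"grip":-1},{"tx":0.1,"ty":0.1,"tz":16.7,"spin":0,"grip":-1},{"tx":0.1,"ty":0.1,"tz":16.7,"spin":0,"grip":1},{"tx":0.1,"ty":0.1,"tz":16.7,"spin":0,"grip":1},{"tx":0.1,"ty":0.1,"tz":16.7,"spin":0,"grip":1},{"tx":0.1,"ty":0.1,"tz":16.7,"spin":0,"grip":1},{"tx":0.1,"ty":0.1,"tz":13,"spin":0,"grip":1},{"tx":0.1,"ty":0.1,"tz":8,"spin":0,"grip":1},{"tx":0.1,"ty":0.1,"tz":4,"spin":0,"grip":1},{"tx":0.1,"ty":0.1,"tz":4,"spin":0,"grip":1},{"tx":0.1,"ty":0.1,"tz":4,"spin":0,"grip":1},{"tx":0.1,"ty":0.1,"tz":4,"spin":0,"grip":1}]'; python3 -c "
from h import *
weigh();go(461.8,316.5,125,104.5);go(471.4,-251.9,140,5.8)"
```

```text
time: 28.45
eef_pos: [424.7, 126.7, 135.7]
orientation: [-0.061, 0.998, -0.0, -0.001]
ft_force: [-1.0, -0.1, -0.4]
finger_gap: 54.8
grasp_force: 64.6
Fz -0.95 0.53 gap 54.8 pad 64.6 t 28.85
at [425.3 126.9 135.8] tool-y deg 97.0 -> t [-5.93 18.38  1.06] spin -7.5 ft [-0.27 -0.07 -2.06] q6 0.17
at [425.3 126.9 135.8] tool-y deg 97.0 -> t [ 2.000e-02 -3.816e+01 -4.200e-01] spin -88.8 ft [-0.27 -0.07 -2.06] q6 0.17
```

Light, so this one goes in the box at slot x=+20.

```bash
python3 -m jog '[{"tx":-1,"ty":3,"tz":0,"spin":-2,"grip":1},{"tx":-2,"ty":6,"tz":0,"spin":-4,"grip":1},{"tx":-3,"ty":9,"tz":0,"spin":-6,"grip":1},{"tx":-4,"ty":12,"tz":0,"spin":-7.5,"grip":1},{"tx":-5,"ty":15,"tz":0,"spin":-7.5,"grip":1},{"tx":-5.9,"ty":18.4,"tz":0,"spin":-7.5,"grip":1},{"tx":-5.9,"ty":18.4,"tz":0,"spin":-7.5,"grip":1},{"tx":-5.9,"ty":18.4,"tz":0,"spin":-7.5,"grip":1},{"tx":-5.9,"ty":18.4,"tz":4,"spin":-7.5,"grip":1},{"tx":-5.9,"ty":18.4,"tz":8,"spin":-7.5,"grip":1},{"tx":-5.9,"ty":18.4,"tz":11,"spin":-7.5,"grip":1},{"tx":-5.9,"ty":18.4,"tz":11.6,"spin":-7.5,"grip":1},{"tx":-5.9,"ty":18.4,"tz":11.6,"spin":-7.5,"grip":1}]'
```

```text
time: 30.15
eef_pos: [460.6, 314.7, 20.1]
orientation: [-0.125, 0.992, -0.001, -0.001]
ft_force: [0.8, 0.2, -0.9]
finger_gap: 54.8
grasp_force: 64.9
```

```bash
python3 -m jog '[{"tx":0,"ty":0,"tz":0,"spin":0,"grip":-1},{"tx":0,"ty":0,"tz":0,"spin":0,"grip":-1},{"tx":0,"ty":0,"tz":0,"spin":0,"grip":-1},{"tx":0,"ty":0,"tz":-4,"spin":0,"grip":-1},{"tx":0,"ty":0,"tz":-8,"spin":0,"grip":-1},{"tx":0,"ty":0,"tz":-12,"spin":0,"grip":-1},{"tx":0,"ty":0,"tz":-16,"spin":0,"grip":-1},{"tx":0,"ty":0,"tz":-20,"spin":0,"grip":-1},{"tx":0,"ty":0,"tz":-20,"spin":0,"grip":-1}]';python3 -c "
from h import *
p,W=cloud('wrist');cv2.imwrite('pics/w5.png',p)
p,W=cloud('top');cv2.imwrite('pics/t5.png',p);blocks('top',p,W,(400,550,-300,-100))
p,W=cloud('scene');cv2.imwrite('pics/s5.png',p);blocks('scene',p,W,(400,550,-300,-100))
go(533,-380,200,90)"
```

```text
time: 31.05
eef_pos: [465.0, 318.8, 226.9]
orientation: [-0.126, 0.992, 0.003, 0.005]
ft_force: [0.2, -0.0, -0.2]
finger_gap: 85.1
grasp_force: 0.0
top px [387. 287.] 559 c [ 459.  -162.7] ztop 54.9 size 77 40 longaxis deg -3.8
top px [409. 287.] 519 c [ 466.1 -208.7] ztop 52.0 size 55 34 longaxis deg 5.6
top px [369. 292.] 165 c [ 453.5 -130.3] ztop 57.0 size 68 4 longaxis deg 6.6
scene px [228. 263.] 911 c [ 468.4 -188. ] ztop 51.6 size 80 58 longaxis deg 89.3
at [461.7 316.6 220.2] tool-y deg 104.5 -> t [ 10.51 -69.23   2.02] spin 14.5 ft [-0.53  0.17  0.42] q6 0.35
```

View pics/t5.png

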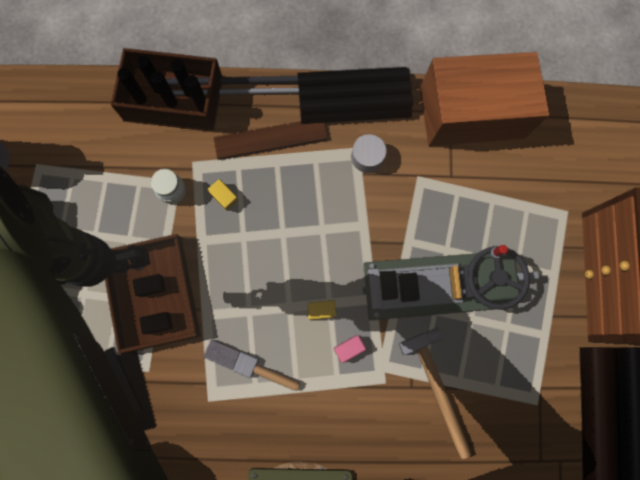

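View pics/s5.png

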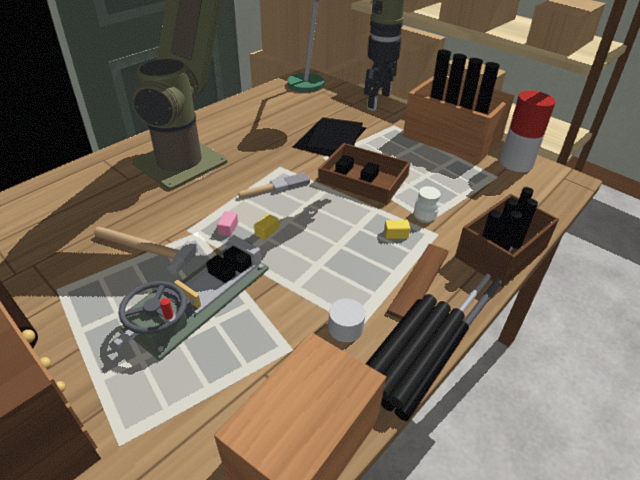

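Both light blocks are in the box at (148,285) and (156,322), and both heavy ones are side by side on the bed at (388,286) and (409,287). The jaw is fully back at (457,282) and the handle is at (502,251). Now back to the crank.

```bash
python3 - <<'E'
from h import *
p,W=cloud("top",cv2.imread("pics/top0.png"),np.load("top0.npy"))
blocks("top0",p,W,(150,850,-550,550))
E
python3 -m jog '[{"tx":0.6,"ty":-4,"tz":0,"spin":1,"grip":-1},{"tx":1.2,"ty":-8.5,"tz":0,"spin":2,"grip":-1},{"tx":1.9,"ty":-13,"tz":0,"spin":4,"grip":-1},{"tx":2.6,"ty":-17.5,"tz":0,"spin":6,"grip":-1},{"tx":3.3,"ty":-22,"tz":0,"spin":8,"grip":-1},{"tx":4,"ty":-26.5,"tz":0,"spin":10,"grip":-1},{"tx":4.7,"ty":-31,"tz":0,"spin":12,"grip":-1},{"tx":5.4,"ty":-35.5,"tz":0,"spin":14.5,"grip":-1},{"tx":6.1,"ty":-40,"tz":0,"spin":14.5,"grip":-1},{"tx":6.8,"ty":-44.5,"tz":0,"spin":14.5,"grip":-1},{"tx":7.5,"ty":-49,"tz":0,"spin":14.5,"grip":-1},{"tx":8.2,"ty":-53.5,"tz":0,"spin":14.5,"grip":-1},{"tx":8.9,"ty":-58,"tz":0,"spin":14.5,"grip":-1},{"tx":9.6,"ty":-62.5,"tz":0,"spin":14.5,"grip":-1},{"tx":10.2,"ty":-67,"tz":0,"spin":14.5,"grip":-1},{"tx":10.5,"ty":-69.2,"tz":1,"spin":14.5,"grip":-1},{"tx":10.5,"ty":-69.2,"tz":2,"spin":14.5,"grip":-1},{"tx":10.5,"ty":-69.2,"tz":2,"spin":14.5,"grip":-1},{"tx":10.5,"ty":-69.2,"tz":2,"spin":14.5,"grip":-1}]'
python3 - <<'E'
from h import *
p,W=cloud("wrist")
b,g,r=[p[...,i].astype(int) for i in range(3)];z=W[...,2]
m=(r>70)&(g<60)&(b<60)&(z>70)&(z<130)
for c,a,P in comps(m,W,20):
    T=P[P[:,2]>115];print("red",c,a,P.mean(0),cv2.minEnclosingCircle(T[:,:2].astype(np.float32)),len(T))
x,y=W[...,0],W[...,1]
m=(z>71)&(z<78)&(abs(x-485)<75)&(abs(y+384)<75)
print(cv2.minEnclosingCircle(W[m][:,:2].astype(np.float32)))
go(533,-381,87,90)
E
```

```text
top0 px [169. 100.] 106 c [844.9 293.8] ztop 74.2 size 18 5 longaxis deg -64.8
top0 px [200. 103.] 111 c [838.6 228. ] ztop 73.8 size 20 5 longaxis deg -74.1
top0 px [171. 117.] 930 c [805.9 296.8] ztop 73.9 size 199 49 longaxis deg -81.7
top0 px [339. 109.] 1139 c [842.2 -64.5] ztop 54.0 size 169 17 longaxis deg -88.4
top0 px [483. 134.] 777 c [ 790.6 -367.2] ztop 73.5 size 212 4 longaxis deg -83.1
top0 px [313. 189.] 433 c [665.1 -11.5] ztop 38.0 size 55 34 longaxis deg 37.6
top0 px [132. 249.] 300 c [535.1 339.1] ztop 47.2 size 150 30 longaxis deg -63.7
top0 px [179. 244.] 62 c [540.5 255.8] ztop 48.2 size 36 4 longaxis deg 14.9
top0 px [253. 250.] 435 c [534.6 106.7] ztop 37.4 size 54 32 longaxis deg 1.2
top0 px [305. 250.] 441 c [538.1   1.4] ztop 37.4 size 55 34 longaxis deg 43.6
top0 px [495. 280.] 1417 c [ 485.  -382.2] ztop 77.6 size 124 113 longaxis deg 11.1
top0 px [429. 286.] 342 c [ 470.6 -249.3] ztop 55.8 size 62 18 longaxis deg 5.9
top0 px [114. 309.] 372 c [407.1 378.7] ztop 46.6 size 161 7 longaxis deg 15.1
top0 px [186. 284.] 85 c [461.5 236.6] ztop 46.2 size 53 3 l
[... 310 characters left out ...]
ce: 0.0
red [311.76682316 244.93114241] 639 [ 533.24072167 -379.4707054   111.39149499] ((536.2529907226562, -379.1017761230469), 8.7505521774292) 357
red [ 38.12121212 359.18181818] 33 [ 635.59125956 -599.61511921   95.94795232] ((0.0, 0.0), 0.0) 0
red [ 16.15625 378.03125] 32 [ 636.08959205 -599.87002439  117.70131249] ((635.6802978515625, -599.9151000976562), 4.573162078857422) 32
red [  6.29411765 385.15686275] 102 [ 635.2344802  -599.79721954  126.3379603 ] ((635.0999145507812, -599.5486450195312), 5.695881366729736) 102
((487.0411071777344, -384.0604553222656), 63.66730880737305)
at [ 532.8 -377.7  199.9] tool-y deg 90.1 -> t [-0.03 -0.35 11.29] spin 0.1 ft [ 0.57  0.46 -0.57] q6 -0.62
```

```bash
python3 -m jog '[{"tx":-0.3,"ty":-0.2,"tz":4,"spin":0,"grip":-1},{"tx":-0.3,"ty":-0.2,"tz":8,"spin":0,"grip":-1},{"tx":-0.3,"ty":-0.2,"tz":11,"spin":0,"grip":-1},{"tx":-0.3,"ty":-0.2,"tz":11.2,"spin":0,"grip":-1},{"tx":-0.3,"ty":-0.2,"tz":11.2,"spin":0,"grip":0.6},{"tx":-0.3,"ty":-0.2,"tz":11.2,"spin":0,"grip":1},{"tx":-0.3,"ty":-0.2,"tz":11.2,"spin":0,"grip":1},{"tx":-0.3,"ty":-0.2,"tz":11.2,"spin":0,"grip":1},{"tx":-0.3,"ty":-0.2,"tz":11.2,"spin":0,"grip":1},{"tx":-0.3,"ty":-0.2,"tz":11.2,"spin":0,"grip":1},{"tx":-0.3,"ty":-0.2,"tz":11.2,"spin":0,"grip":1}]' 40
```

```text
time: 34.25
eef_pos: [537.0, -381.7, 89.8]
orientation: [0.0, 1.0, -0.0, 0.001]
ft_force: [0.7, 2.3, 6.7]
finger_gap: 16.9
grasp_force: 39.0
```

```bash
python3 -m jog '[{"tx":0.07,"ty":-0.8,"tz":0,"spin":0,"grip":1},{"tx":0.18,"ty":-1.73,"tz":0,"spin":0,"grip":1},{"tx":0.94,"ty":-3.29,"tz":0,"spin":0,"grip":1},{"tx":2.19,"ty":-4.49,"tz":0,"spin":0,"grip":1},{"tx":3.78,"ty":-5.2,"tz":0,"spin":0,"grip":1},{"tx":5.51,"ty":-5.32,"tz":0,"spin":0,"grip":1},{"tx":7.18,"ty":-4.84,"tz":0,"spin":0,"grip":1},{"tx":8.58,"ty":-3.82,"tz":0,"spin":0,"grip":1},{"tx":9.56,"ty":-2.38,"tz":0,"spin":0,"grip":1},{"tx":9.98,"ty":-0.7,"tz":0,"spin":0,"grip":1},{"tx":9.79,"ty":1.03,"tz":0,"spin":0,"grip":1},{"tx":9.03,"ty":2.59,"tz":0,"spin":0,"grip":1},{"tx":7.78,"ty":3.79,"tz":0,"spin":0,"grip":1},{"tx":6.2,"ty":4.5,"tz":0,"spin":0,"grip":1},{"tx":4.46,"ty":4.62,"tz":0,"spin":0,"grip":1},{"tx":2.8,"ty":4.14,"tz":0,"spin":0,"grip":1},{"tx":1.39,"ty":3.12,"tz":0,"spin":0,"grip":1},{"tx":0.42,"ty":1.68,"tz":0,"spin":0,"grip":1},{"tx":0.42,"ty":1.68,"tz":0,"spin":0,"grip":1},{"tx":0.42,"ty":1.68,"tz":0,"spin":0,"grip":1}]'
python3 - <<'E'
from h import *
p,W=cloud("top");cv2.imwrite("pics/t6.png",p[200:360,330:570].repeat(3,0).repeat(3,1))
b,g,r=[p[...,i].astype(int) for i in range(3)];x,y,z=W[...,0],W[...,1],W[...,2]
m=(r>90)&(g>50)&(b<70)&(r>g+25)&(z>35)&(z<65)&(y<-120)&(y>-330)&(x>400)&(x<550)
for c,a,P in comps(m,W,20):
    R=cv2.minAreaRect(P[:,:2].astype(np.float32));print("brass",c.round(),a,np.round(R[0],1),np.round(R[1]))
print(manip.read_state()["ft_force"])
E
```

```text
time: 36.25
eef_pos: [533.7, -366.5, 89.9]
orientation: [0.0, 1.0, -0.002, 0.001]
ft_force: [0.1, -2.3, 6.0]
finger_gap: 17.0
grasp_force: 39.9
brass [420. 288.] 55 [ 469.2 -231.4] [63. 10.]
[-1.07222975 -3.01299142  4.79150436]
```

View pics/t6.png

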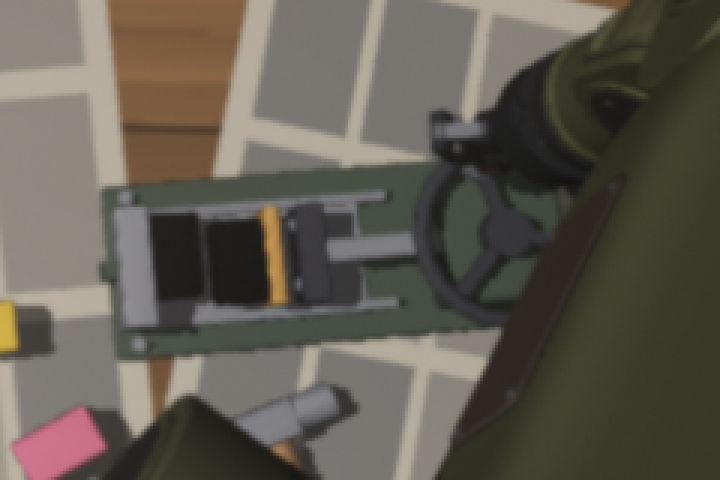

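```bash
python3 -m jog '[{"tx":-0.15,"ty":-0.4,"tz":0,"spin":0,"grip":1},{"tx":-0.28,"ty":-0.82,"tz":0,"spin":0,"grip":1},{"tx":-0.36,"ty":-1.25,"tz":0,"spin":0,"grip":1},{"tx":-0.42,"ty":-1.68,"tz":0,"spin":0,"grip":1},{"tx":-0.42,"ty":-2.1,"tz":0,"spin":0,"grip":1},{"tx":-0.4,"ty":-2.55,"tz":0,"spin":0,"grip":1}]'; python3 -c "
from h import *
f=[]
for i in range(4): manip.read_camera('wrist');f.append(manip.read_state()['ft_force'])
print(np.mean(f,0),manip.read_state()['eef_pos'])"
```

```text
time: 36.9
eef_pos: [536.9, -389.0, 89.8]
orientation: [-0.0, 1.0, 0.001, 0.001]
ft_force: [-0.1, 3.2, 8.9]
finger_gap: 16.8
grasp_force: 40.1
[-0.11525234  1.26784624  8.58155006] [ 536.7893873  -389.92878963   89.81138167]
```

```bash
python3 -m jog '[{"tx":0.06,"ty":-0.43,"tz":0,"spin":0,"grip":1},{"tx":0.16,"ty":-0.86,"tz":0,"spin":0,"grip":1},{"tx":0.3,"ty":-1.27,"tz":0,"spin":0,"grip":1},{"tx":0.3,"ty":-1.27,"tz":0,"spin":0,"grip":1}]'
cat >> h.py <<'E'
def ft(n=5):
    f=[]
    for i in range(n): manip.read_camera('wrist');f.append(manip.read_state()['ft_force'])
    print(np.mean(f,0).round(2),np.round(manip.read_state()['eef_pos'],1))
E
python3 -c "
from h import *
ft()"
```

```text
time: 37.5
eef_pos: [533.8, -402.5, 89.8]
orientation: [0.0, 1.0, 0.0, 0.001]
ft_force: [-0.9, 1.2, 9.0]
finger_gap: 16.9
grasp_force: 40.1
[-1.46  1.39  7.97] [ 533.8 -402.4   89.9]
```

```bash
python3 -m jog '[{"tx":0.18,"ty":-0.4,"tz":0,"spin":0,"grip":1},{"tx":0.38,"ty":-0.79,"tz":0,"spin":0,"grip":1}]'; python3 -c "
from h import *
ft()"; python3 -m jog '[{"tx":0.12,"ty":-0.18,"tz":0,"spin":0,"grip":1},{"tx":0.24,"ty":-0.36,"tz":0,"spin":0,"grip":1}]'; python3 -c "
from h import *
ft()"
```

```text
time: 37.95
eef_pos: [530.5, -409.4, 89.8]
orientation: [-0.0, 1.0, 0.001, 0.001]
ft_force: [0.1, 4.8, 7.8]
finger_gap: 17.0
grasp_force: 40.1
[-0.51  2.39  8.35] [ 530.1 -410.    89.8]
time: 38.4
eef_pos: [528.5, -412.7, 89.8]
orientation: [-0.001, 1.0, 0.001, 0.002]
ft_force: [0.7, 5.1, 7.8]
finger_gap: 16.6
grasp_force: 40.1
[0.89 3.84 8.29] [ 528.3 -412.9   89.8]
```

```bash
python3 -m jog '[{"tx":0.14,"ty":-0.17,"tz":0,"spin":0,"grip":1},{"tx":0.28,"ty":-0.34,"tz":0,"spin":0,"grip":1},{"tx":0.43,"ty":-0.5,"tz":0,"spin":0,"grip":1},{"tx":0.58,"ty":-0.66,"tz":0,"spin":0,"grip":1},{"tx":0.58,"ty":-0.66,"tz":0,"spin":0,"grip":1}]'; python3 -c "
from h import *
ft();p,W=cloud('top');cv2.imwrite('pics/t7.png',p[200:360,330:570].repeat(3,0).repeat(3,1))"
```

```text
time: 39.15
eef_pos: [523.4, -419.0, 89.8]
orientation: [-0.001, 1.0, 0.001, 0.002]
ft_force: [3.0, 5.6, 7.3]
finger_gap: 16.5
grasp_force: 40.0
[2.79 5.43 7.81] [ 523.4 -418.9   89.8]
```

View pics/t7.png

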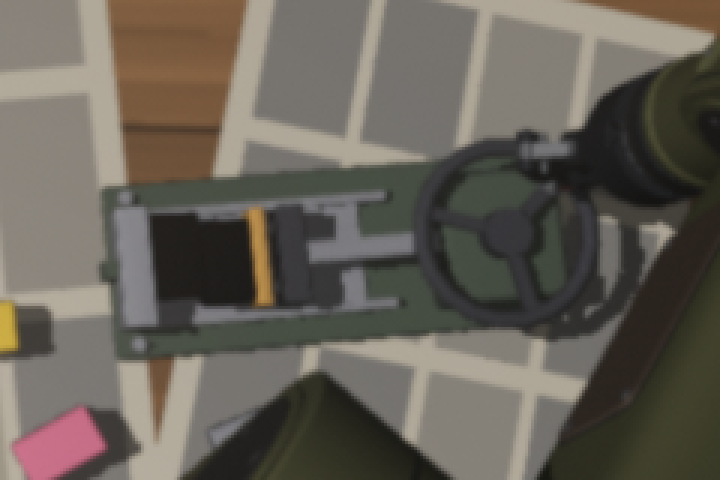

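The row is pinched: no gaps between end stop (135,265), blocks, and brass face (260,258). The push is about 5.8 N at rest, which counts as firm. I'll let go now.

```bash
python3 -m jog '[{"tx":0,"ty":0,"tz":0,"spin":0,"grip":-1},{"tx":0,"ty":0,"tz":0,"spin":0,"grip":-1},{"tx":0,"ty":0,"tz":0,"spin":0,"grip":-1},{"tx":0,"ty":0,"tz":0,"spin":0,"grip":-1},{"tx":0,"ty":0,"tz":-4,"spin":0,"grip":-1},{"tx":0,"ty":0,"tz":-8,"spin":0,"grip":-1},{"tx":0,"ty":0,"tz":-12,"spin":0,"grip":-1},{"tx":0,"ty":0,"tz":-16,"spin":0,"grip":-1},{"tx":5,"ty":0,"tz":-18,"spin":0,"grip":-1},{"tx":10,"ty":3,"tz":-18,"spin":0,"grip":-1},{"tx":13,"ty":7,"tz":-18,"spin":0,"grip":-1},{"tx":16,"ty":11,"tz":-18,"spin":0,"grip":-1},{"tx":16,"ty":15,"tz":-18,"spin":0,"grip":-1},{"tx":16,"ty":20,"tz":-18,"spin":0,"grip":-1},{"tx":16,"ty":25,"tz":-18,"spin":0,"grip":-1},{"tx":16,"ty":25,"tz":-18,"spin":0,"grip":-1},{"tx":16,"ty":25,"tz":-18,"spin":0,"grip":-1},{"tx":16,"ty":25,"tz":-18,"spin":0,"grip":-1}]'; python3 -c "
from h import *
p,W=cloud('scene');cv2.imwrite('pics/s8.png',p[130:370,80:480].repeat(2,0).repeat(2,1)[:480,:800])"
```

```text
time: 41.25
eef_pos: [361.3, -171.8, 268.4]
orientation: [0.001, 1.0, -0.0, 0.0]
ft_force: [-0.6, 1.0, -0.1]
finger_gap: 85.7
grasp_force: 0.0
```

View pics/s8.png

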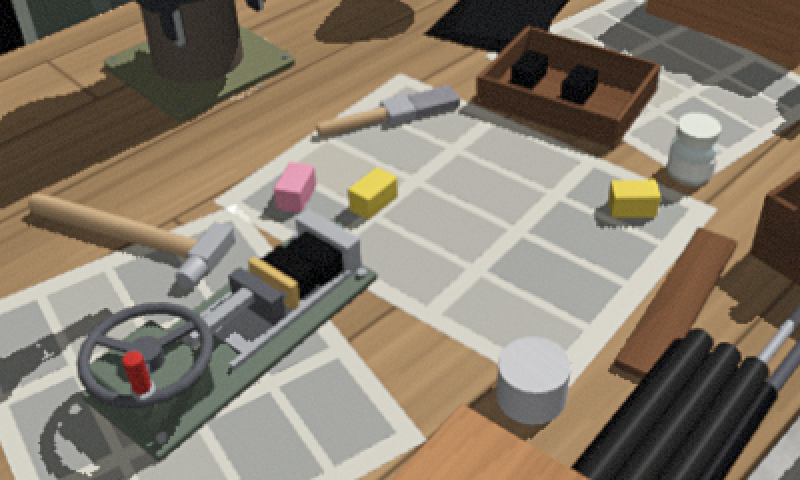

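The row is pinched on the bed at (305,262), both light blocks are in the box at (530,68) and (580,83), and the bystanders haven't moved. Handing in.

```bash
python3 -c "
from rig import manip
print(manip.sign_off())"
```

```text
the job is handed in; nothing more can be done
None
```

Job handed in, no verdict returned: jaw wound fully back, four blocks weighed (two steel-cored pinched on the bed at about 6 N at the handle, two wood-cored in the box), crank let go, bystanders untouched.

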